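# Set up forming dies and prove their radii with leaves

### The arm

A 6-joint arm with a two-finger parallel gripper is mounted at the origin on the work surface. World frame = base frame: x ahead of the robot, y to its left, z up, the work surface at z = 0. Lengths are in m, angles in rad, forces in N, time in s.
With the tool pointing down it reaches from about 0.375 to 0.9 m from the base axis. Payload 3.1 kg.
Tool frame: the origin (TCP) lies between the finger pads; the fingertips stand robot.finger_overhang ahead of it and the grasp point (between the pads) lies 3 mm ahead of it (robot.finger_overhang is the distance from the TCP to the fingertips, in m); z points along the fingers, y is the line along which they close (so a half turn about z gives the same grasp; the last joint's range is limited). The gripper opens to 87 mm and grips with 3 to 60 N. Pads are 19 mm wide; open, the fingers measure 117 mm over their backs; the gripper's body (75 mm by 190 mm) begins 51 mm behind the grasp point.
Start: joints at [0.927, 0.527, 1.433, -0, 1.181, -0.178], TCP at [0.28, 0.559, 0.245] pointing down, gripper open.
Joint ranges: [-3.08, 3.08], [-0.75, 2.2], [0.22, 2.44], [-1.43, 4.57], [0, 2.65], [-2.85, 2.85]. Speed limits (rad/s): [2.79, 2.79, 3.14, 3.14, 3.14, 3.14].

### API

Orientations are given as a unit quaternion [x, y, z, w].
In Python, from rig import get_obs, vision, hand_in, nets, robot gives the robot as it stands.
- The arm moves only by the tool apply_moves, never from a script. Its argument "series" is a list of rows, each an object with "offset": the shift along the world's x, y, z in cm, a list of three; "rot": the turn, a rotation vector about the world's x, y, z in degrees, a list of three. A call has 1 to 20 rows; each row is the pose to reach, as a shift and turn from the pose commanded when the call began; what a row does not reach only later rows make up. A row lasts 1/10 s, in which the tool goes at most 50 mm and 8.59 degrees, less where a joint would pass 70% of its speed; a pose out of reach is approached as far as the arm can. A call with a gripper value outside its range is refused whole. "hand" is the opening, from 0 (shut) to 1 (fully open), set as the call begins (left out, the last holds). The fingers move at their own pace and stop on an object; "newtons" is the grip in N (left out, the last holds). Time passes only in rows, so rows that repeat a pose let the fingers close. It gives the time, the measured TCP pose, the force, the opening and the grip force at its end, in the units of the state.
- get_obs(): the state, without advancing time (a new reading comes with each control period).
- vision.camera(name): name is "scene" or "top" or "wrist"; returns the picture (400x640x3 uint8, red, green, blue); there is no depth.
- vision.calibration(name): a dict with "K" (3x3 intrinsics, pixels), "R" (3x3) and "t" (3): a world point X has camera coordinates R X + t. Camera axes: x right, y down, z forward; pixel columns grow to the right and rows downward; lengths in m; the calibration is good to about 2 mm. The wrist camera is an equidistant fisheye: a pixel r from the principal point sees the ray r / f radians off the axis. A picture is of the moment at which its call begins: read the wrist's pose just before it. calibration takes no time and is no camera call; for the wrist camera it gives the pose at the moment of the call.
- hand_in(): hands the job in; it is judged then, once.
Trained networks look in the newest picture that a camera, given by its name, has taken for a name from the list of things; names that differ only in an ending like _2 or _b are one class to them, and where a whole thing is asked for, a point or a joint stands for the part that bears it (a point fixed in the world has none). Each returns a list of dicts, best first, with "conf" (0 to 1); they miss things now and then, are a little off and sometimes report something else, mostly with a low value. They report only what shows in the picture. A call takes as long as a camera call. They do not tell look-alikes from the thing itself.
- nets.search_frame(camera, query): "centre" ([x, y, z] in m, in world coordinates, good to about 4 mm: the middle of the surface that is visible of it).
- nets.spot_point(camera, query): "centre" ([x, y, z] in m, in world coordinates, good to about 4 mm: a listed point, or the origin of a listed thing).
The state is a dict: "time": time; "q": joint angles; "joint_velocities": joint speeds; "joint_torque": joint torques, N m; "position": TCP position; "tool_rot": TCP orientation; "ft_force": force on the tool from outside, world axes, zero at the start; "moment": the same for the moment, N m; "grip_width": finger opening in m; "grip_force": force on a finger pad.
Only numpy, scipy, OpenCV 4.12 (cv2) and the standard library are available. Lean on these libraries where they do the work, as an engineer would, in place of code of your own. Each camera call takes 0.05 s, during which the arm holds its last target. There are 200 camera calls.

### The job

Slide every forming die lying on the bench fully home into a lane of its own in the die shoe, until the spring catch clicks behind it. Then try the radius leaves and leave standing upright and square across each die the one leaf that beds on its ridge or in its groove without rocking; leaves that are not needed stay hanging in the rack. When all are set, ring the desk bell for the foreman by pressing its plunger right down and letting it up, and leave the other things on the bench alone.

Things in the scene. Friction and masses are not known exactly. Their poses are not given: they have to be found in the camera images.
- shoe: Fixed die shoe: dark steel plate 200 x 330 mm with four lanes open to the robot. Origin on the bench; x along the lanes in the sliding direction, y left. Plate x -115 to 85, lane floor z 10 mm. Lane centres y -120, -40, 40, 120 mm. Channels 43 mm wide, walls up to z 20, from x -50 to the stop bar at x 70; flared mouth from x -77. A die is home with its centre at x 40 mm. Any die fits any lane.
- catch1 (a joint): Leaf-spring catch of the shoe's lane at y -120 mm, on its +y side: a strip hinged at shoe x -31, its free end at x 7 mm standing 5 mm into the die's path. 0 rad: sprung in; about 0.2: pushed aside by a passing die (a few N). It springs back to 0 behind the die's tail when the die is home.
- catch2 (a joint): The same catch in the lane at y -40 mm. Start a die with its nose before the flare (centre at shoe x -110 to -85 mm), just clear of the plate, and slide it along +x. Beside a die that is already home open the fingers to 60 mm at most.
- catch3 (a joint): The same catch in the lane at y 40 mm. Start a die with its nose before the flare (centre at shoe x -110 to -85 mm), just clear of the plate, and slide it along +x. Beside a die that is already home open the fingers to 60 mm at most.
- catch4 (a joint): The same catch in the lane at y 120 mm. Start a die with its nose before the flare (centre at shoe x -110 to -85 mm), just clear of the plate, and slide it along +x. Beside a die that is already home open the fingers to 60 mm at most.
- die_ridge8: Steel die, 0.4 to 0.8 kg, 60 mm long (x), 40 mm wide (y), lying upright on the bench. Origin: centre of underside. Base 26 mm high with a RIDGE R8 along its top, ridge axis at z 28, crown at z 36 mm. leaf_hollow8 fits: its origin then lies on this axis. Grip across y at z 13 to 26 mm. Same either way round. May be absent.
- die_ridge12: Steel die, 0.4 to 0.8 kg, 60 mm long (x), 40 mm wide (y), lying upright on the bench. Origin: centre of underside. Base 26 mm high with a RIDGE R12 along its top, ridge axis at z 28, crown at z 40 mm. leaf_hollow12 fits: its origin then lies on this axis. Grip across y at z 13 to 26 mm. Same either way round. May be absent.
- die_ridge16: Steel die, 0.4 to 0.8 kg, 60 mm long (x), 40 mm wide (y), lying upright on the bench. Origin: centre of underside. Base 26 mm high with a RIDGE R16 along its top, ridge axis at z 28, crown at z 44 mm. leaf_hollow16 fits: its origin then lies on this axis. Grip across y at z 13 to 26 mm. Same either way round. May be absent.
- die_groove8: Steel die, 0.4 to 0.8 kg, 60 mm long (x), 40 mm wide (y), lying upright on the bench. Origin: centre of underside. 40 mm high with a half-round GROOVE R8 along its top, groove axis at z 40 mm. leaf_round8 fits: its origin then lies on this axis. Grip across y at z 13 to 26 mm. Same either way round. May be absent.
- die_groove12: Steel die, 0.4 to 0.8 kg, 60 mm long (x), 40 mm wide (y), lying upright on the bench. Origin: centre of underside. 40 mm high with a half-round GROOVE R12 along its top, groove axis at z 40 mm. leaf_round12 fits: its origin then lies on this axis. Grip across y at z 13 to 26 mm. Same either way round. May be absent.
- leaf_hollow8: Radius leaf, 10 mm aluminium plate, 80 g, with a HOLLOW arc R8 in its lower edge: an arch 30 mm wide, crown 8 mm above, leg ends 3 mm above the arc centre. Origin: arc centre. x: plate normal, y: along the 60 mm cross-bar (z 13 to 27 mm), z up. Square-topped grip tab: 16 mm wide (y), z 27 to 55 mm; pinch it across y. Same either way round.
- leaf_hollow12: Radius leaf, 10 mm aluminium plate, 80 g, with a HOLLOW arc R12 in its lower edge: an arch 38 mm wide, crown 12 mm above, leg ends 3 mm above the arc centre. Origin: arc centre. x: plate normal, y: along the 60 mm cross-bar (z 17 to 31 mm), z up. Square-topped grip tab: 24 mm wide (y), z 31 to 59 mm; pinch it across y. Same either way round.
- leaf_hollow16: Radius leaf, 10 mm aluminium plate, 80 g, with a HOLLOW arc R16 in its lower edge: an arch 46 mm wide, crown 16 mm above, leg ends 3 mm above the arc centre. Origin: arc centre. x: plate normal, y: along the 60 mm cross-bar (z 21 to 35 mm), z up. Square-topped grip tab: 32 mm wide (y), z 35 to 63 mm; pinch it across y. Same either way round.
- leaf_round8: Radius leaf, 10 mm aluminium plate, 80 g, with a ROUND foot R8: a tongue 16 mm wide, lowest point 8 mm below the arc centre. Origin: arc centre. x: plate normal, y: along the 60 mm cross-bar (z 5 to 19 mm), z up. Round-topped grip tab: 16 mm wide (y), z 19 to 47 mm; pinch it across y. Same either way round.
- leaf_round12: Radius leaf, 10 mm aluminium plate, 80 g, with a ROUND foot R12: a tongue 24 mm wide, lowest point 12 mm below the arc centre. Origin: arc centre. x: plate normal, y: along the 60 mm cross-bar (z 5 to 19 mm), z up. Round-topped grip tab: 24 mm wide (y), z 19 to 47 mm; pinch it across y. Same either way round.
- rack: Fixed wooden rack 216 x 82 mm for the leaves. Origin on the bench under its centre, x along its length. Two rails along x, tops 42 mm above the bench, carry the leaves' cross-bars (leaf y along rack y); comb blocks leave slots 13 mm wide at x -84, -42, 0, 42, 84 mm. Which leaf hangs in which slot varies.
- bell_plunger (a joint): Plunger of the desk bell: 0 m up, 0.006 m fully down at its stop. Spring: 2 N to start, 4.5 N at the stop; it springs back when let go.
- bell_top (a point): Centre of the top of the bell's plunger head, a steel button 18 mm across, 55 mm above the bench when up. The bell is a steel dome 66 mm across, fixed to the bench.
- hammer: Hammer lying on the bench. Not part of the job: leave it alone.
- file: Flat file with wooden handle lying on the bench. Not part of the job: leave it alone.
- jar: Closed glass jar, 85 mm high. Not part of the job: leave it alone.
- oil: Oil bottle, 150 mm high. Not part of the job: leave it alone.
- wrench: Wrench lying on the bench. Not part of the job: leave it alone.
- mug: White mug, 90 mm high. Not part of the job: leave it alone.
There are look-alikes about, which are no part of the job. What is shaped like the rack but blue or orange is not meant. Leave any purple look-alike of the die_groove8 alone.

How it is judged:
On the way, in this order (a step that is already met when the one before it is completed fails the run):
1. every die present is fully home in the shoe with the catches sprung back (x of die_ridge8 in the frame of shoe between 0.033 and 0.0425 m and z of die_ridge8 in the frame of shoe between 0.007 and 0.013 m and y of die_ridge8 in the frame of shoe between -0.135 and 0.135 m and angle between the x axis of each of die_ridge8, die_ridge12, die_ridge16, die_groove8, die_groove12 and the x axis of shoe, either way round below 0.07 rad and x of die_ridge12 in the frame of shoe between 0.033 and 0.0425 m and z of die_ridge12 in the frame of shoe between 0.007 and 0.013 m and y of die_ridge12 in the frame of shoe between -0.135 and 0.135 m and x of die_ridge16 in the frame of shoe between 0.033 and 0.0425 m and z of die_ridge16 in the frame of shoe between 0.007 and 0.013 m and y of die_ridge16 in the frame of shoe between -0.135 and 0.135 m and x of die_groove8 in the frame of shoe between 0.033 and 0.0425 m and z of die_groove8 in the frame of shoe between 0.007 and 0.013 m and y of die_groove8 in the frame of shoe between -0.135 and 0.135 m and x of die_groove12 in the frame of shoe between 0.033 and 0.0425 m and z of die_groove12 in the frame of shoe between 0.007 and 0.013 m and y of die_groove12 in the frame of shoe between -0.135 and 0.135 m and value of joint each of catch1, catch2, catch3, catch4 below 0.05 rad), for 0.3 s.
2. the fitting leaf stands seated, square and released on every die, the dies home (all of step 1 and x of leaf_hollow8 in the frame of die_ridge8 between -0.024 and 0.024 m and y of leaf_hollow8 in the frame of die_ridge8 between -0.0025 and 0.0025 m and z of leaf_hollow8 in the frame of die_ridge8 between 0.0262 and 0.0298 m and angle between the x axis of leaf_hollow8 and the x axis of die_ridge8, either way round below 0.15 rad and angle between each of leaf_hollow8, leaf_hollow12, leaf_hollow16, leaf_round8, leaf_round12's own z axis and vertical below 0.1 rad and x of leaf_hollow12 in the frame of die_ridge12 between -0.024 and 0.024 m and y of leaf_hollow12 in the frame of die_ridge12 between -0.0025 and 0.0025 m and z of leaf_hollow12 in the frame of die_ridge12 between 0.0262 and 0.0298 m and angle between the x axis of leaf_hollow12 and the x axis of die_ridge12, either way round below 0.15 rad and x of leaf_hollow16 in the frame of die_ridge16 between -0.024 and 0.024 m and y of leaf_hollow16 in the frame of die_ridge16 between -0.0025 and 0.0025 m and z of leaf_hollow16 in the frame of die_ridge16 between 0.0262 and 0.0298 m and angle between the x axis of leaf_hollow16 and the x axis of die_ridge16, either way round below 0.15 rad and x of leaf_round8 in the frame of die_groove8 between -0.024 and 0.024 m and y of leaf_round8 in the frame of die_groove8 between -0.0025 and 0.0025 m and z of leaf_round8 in the frame of die_groove8 between 0.0382 and 0.0418 m and angle between the x axis of leaf_round8 and the x axis of die_groove8, either way round below 0.15 rad and x of leaf_round12 in the frame of die_groove12 between -0.024 and 0.024 m and y of leaf_round12 in the frame of die_groove12 between -0.0025 and 0.0025 m and z of leaf_round12 in the frame of die_groove12 between 0.0382 and 0.0418 m and angle between the x axis of leaf_round12 and the x axis of die_groove12, either way round below 0.15 rad and contact force between the fingers and leaf_hollow8 below 0.1 N and contact force between the fingers and leaf_hollow12 below 0.1 N and contact force between the fingers and leaf_hollow16 below 0.1 N and contact force between the fingers and leaf_round8 below 0.1 N and contact force between the fingers and leaf_round12 below 0.1 N), for 0.3 s.
3. the bell's plunger is pressed down to its stop, the leaves still standing (value of joint bell_plunger above 0.005 m and x of leaf_hollow8 in the frame of die_ridge8 between -0.024 and 0.024 m and y of leaf_hollow8 in the frame of die_ridge8 between -0.0025 and 0.0025 m and z of leaf_hollow8 in the frame of die_ridge8 between 0.0262 and 0.0298 m and angle between the x axis of leaf_hollow8 and the x axis of die_ridge8, either way round below 0.15 rad and angle between each of leaf_hollow8, leaf_hollow12, leaf_hollow16, leaf_round8, leaf_round12's own z axis and vertical below 0.1 rad and x of leaf_hollow12 in the frame of die_ridge12 between -0.024 and 0.024 m and y of leaf_hollow12 in the frame of die_ridge12 between -0.0025 and 0.0025 m and z of leaf_hollow12 in the frame of die_ridge12 between 0.0262 and 0.0298 m and angle between the x axis of leaf_hollow12 and the x axis of die_ridge12, either way round below 0.15 rad and x of leaf_hollow16 in the frame of die_ridge16 between -0.024 and 0.024 m and y of leaf_hollow16 in the frame of die_ridge16 between -0.0025 and 0.0025 m and z of leaf_hollow16 in the frame of die_ridge16 between 0.0262 and 0.0298 m and angle between the x axis of leaf_hollow16 and the x axis of die_ridge16, either way round below 0.15 rad and x of leaf_round8 in the frame of die_groove8 between -0.024 and 0.024 m and y of leaf_round8 in the frame of die_groove8 between -0.0025 and 0.0025 m and z of leaf_round8 in the frame of die_groove8 between 0.0382 and 0.0418 m and angle between the x axis of leaf_round8 and the x axis of die_groove8, either way round below 0.15 rad and x of leaf_round12 in the frame of die_groove12 between -0.024 and 0.024 m and y of leaf_round12 in the frame of die_groove12 between -0.0025 and 0.0025 m and z of leaf_round12 in the frame of die_groove12 between 0.0382 and 0.0418 m and angle between the x axis of leaf_round12 and the x axis of die_groove12, either way round below 0.15 rad), for 0.05 s.
At the end, for the whole second after the job is handed in: Each die is home (within 7 mm of its stop, square), catches back; its fitting leaf stands on it, arc centre within 2.5 mm sideways and 1.8 mm in height of the die's axis, within 24 mm of mid-length, square to 0.15 rad, upright to 0.1 rad; other leaves hang in the rack; bell up (all of step 1 and x of leaf_hollow8 in the frame of die_ridge8 between -0.024 and 0.024 m and y of leaf_hollow8 in the frame of die_ridge8 between -0.0025 and 0.0025 m and z of leaf_hollow8 in the frame of die_ridge8 between 0.0262 and 0.0298 m and angle between the x axis of leaf_hollow8 and the x axis of die_ridge8, either way round below 0.15 rad and angle between each of leaf_hollow8, leaf_hollow12, leaf_hollow16, leaf_round8, leaf_round12's own z axis and vertical below 0.1 rad and x of leaf_hollow12 in the frame of die_ridge12 between -0.024 and 0.024 m and y of leaf_hollow12 in the frame of die_ridge12 between -0.0025 and 0.0025 m and z of leaf_hollow12 in the frame of die_ridge12 between 0.0262 and 0.0298 m and angle between the x axis of leaf_hollow12 and the x axis of die_ridge12, either way round below 0.15 rad and x of leaf_hollow16 in the frame of die_ridge16 between -0.024 and 0.024 m and y of leaf_hollow16 in the frame of die_ridge16 between -0.0025 and 0.0025 m and z of leaf_hollow16 in the frame of die_ridge16 between 0.0262 and 0.0298 m and angle between the x axis of leaf_hollow16 and the x axis of die_ridge16, either way round below 0.15 rad and x of leaf_round8 in the frame of die_groove8 between -0.024 and 0.024 m and y of leaf_round8 in the frame of die_groove8 between -0.0025 and 0.0025 m and z of leaf_round8 in the frame of die_groove8 between 0.0382 and 0.0418 m and angle between the x axis of leaf_round8 and the x axis of die_groove8, either way round below 0.15 rad and x of leaf_round12 in the frame of die_groove12 between -0.024 and 0.024 m and y of leaf_round12 in the frame of die_groove12 between -0.0025 and 0.0025 m and z of leaf_round12 in the frame of die_groove12 between 0.0382 and 0.0418 m and angle between the x axis of leaf_round12 and the x axis of die_groove12, either way round below 0.15 rad and ((x of leaf_hollow8 in the frame of die_ridge8 between -0.024 and 0.024 m and y of leaf_hollow8 in the frame of die_ridge8 between -0.0025 and 0.0025 m and z of leaf_hollow8 in the frame of die_ridge8 between 0.0262 and 0.0298 m and angle between the x axis of leaf_hollow8 and the x axis of die_ridge8, either way round below 0.15 rad and angle between leaf_hollow8's own z axis and vertical below 0.1 rad) or (x of leaf_hollow8 in the frame of rack between -0.1 and 0.1 m and y of leaf_hollow8 in the frame of rack between -0.006 and 0.006 m and z of leaf_hollow8 in the frame of rack between 0.026 and 0.032 m and angle between leaf_hollow8's own z axis and vertical below 0.2 rad)) and ((x of leaf_hollow12 in the frame of die_ridge12 between -0.024 and 0.024 m and y of leaf_hollow12 in the frame of die_ridge12 between -0.0025 and 0.0025 m and z of leaf_hollow12 in the frame of die_ridge12 between 0.0262 and 0.0298 m and angle between the x axis of leaf_hollow12 and the x axis of die_ridge12, either way round below 0.15 rad and angle between leaf_hollow12's own z axis and vertical below 0.1 rad) or (x of leaf_hollow12 in the frame of rack between -0.1 and 0.1 m and y of leaf_hollow12 in the frame of rack between -0.006 and 0.006 m and z of leaf_hollow12 in the frame of rack between 0.022 and 0.028 m and angle between leaf_hollow12's own z axis and vertical below 0.2 rad)) and ((x of leaf_hollow16 in the frame of die_ridge16 between -0.024 and 0.024 m and y of leaf_hollow16 in the frame of die_ridge16 between -0.0025 and 0.0025 m and z of leaf_hollow16 in the frame of die_ridge16 between 0.0262 and 0.0298 m and angle between the x axis of leaf_hollow16 and the x axis of die_ridge16, either way round below 0.15 rad and angle between leaf_hollow16's own z axis and vertical below 0.1 rad) or (x of leaf_hollow16 in the frame of rack between -0.1 and 0.1 m and y of leaf_hollow16 in the frame of rack between -0.006 and 0.006 m and z of leaf_hollow16 in the frame of rack between 0.018 and 0.024 m and angle between leaf_hollow16's own z axis and vertical below 0.2 rad)) and ((x of leaf_round8 in the frame of die_groove8 between -0.024 and 0.024 m and y of leaf_round8 in the frame of die_groove8 between -0.0025 and 0.0025 m and z of leaf_round8 in the frame of die_groove8 between 0.0382 and 0.0418 m and angle between the x axis of leaf_round8 and the x axis of die_groove8, either way round below 0.15 rad and angle between leaf_round8's own z axis and vertical below 0.1 rad) or (x of leaf_round8 in the frame of rack between -0.1 and 0.1 m and y of leaf_round8 in the frame of rack between -0.006 and 0.006 m and z of leaf_round8 in the frame of rack between 0.034 and 0.04 m and angle between leaf_round8's own z axis and vertical below 0.2 rad)) and ((x of leaf_round12 in the frame of die_groove12 between -0.024 and 0.024 m and y of leaf_round12 in the frame of die_groove12 between -0.0025 and 0.0025 m and z of leaf_round12 in the frame of die_groove12 between 0.0382 and 0.0418 m and angle between the x axis of leaf_round12 and the x axis of die_groove12, either way round below 0.15 rad and angle between leaf_round12's own z axis and vertical below 0.1 rad) or (x of leaf_round12 in the frame of rack between -0.1 and 0.1 m and y of leaf_round12 in the frame of rack between -0.006 and 0.006 m and z of leaf_round12 in the frame of rack between 0.034 and 0.04 m and angle between leaf_round12's own z axis and vertical below 0.2 rad)) and value of joint bell_plunger below 0.0015 m); the robot touches nothing.
It fails at once if one of the other things on the bench is shoved or knocked over (moved 5 cm) (distance of any of hammer, file, jar, oil, wrench, mug from where it was at the start of the episode above 0.05 m).
Of die_ridge8, die_ridge12, die_ridge16, die_groove8, die_groove12 only 3 to 4 are there at a start; the rules pass over those that are not, and their reading is None.
At some moment in a run one of die_ridge8, die_ridge12, die_ridge16, die_groove8, die_groove12 may be knocked a few centimetres aside while the robot is not near it.
It also fails if it takes over 210 s, if anything falls off the work surface, if the arm or the gripper's body presses on something with over 40 N, if the wrist force passes 120 N, or if a joint passes its speed limit or range.

## Working session

There is one attempt and no reset: what is moved stays moved. The work goes in short steps, Python scripts to look and compute and a tool call to move; the robot and the scene stay as the last step left them, time stands still between calls to the robot, and variables do not carry over. Pictures are saved under pics/ and viewed, at most 14 in all, crops included, and the job is handed in when it is done.

Besides the shell and the picture viewer there is one more tool, called after "Call:" as a command line: name --argument value ..., lists and objects as JSON in quotes. apply_moves: Moves the arm, as the interface text tells. Its arguments: {"type":"object","properties":{"series":{"type":"array"},"hand":{"type":"number"},"newtons":{"type":"number"}},"required":["series"]}

```bash
ls; mkdir -p pics; cat > h.py <<'E'
import numpy as np, cv2
from rig import get_obs, vision, hand_in, nets, robot
def save(cam,fn,crop=None,scale=1):
    im=vision.camera(cam)
    if crop: im=im[crop[1]:crop[3],crop[0]:crop[2]]
    if scale!=1: im=cv2.resize(im,None,fx=scale,fy=scale,interpolation=cv2.INTER_CUBIC)
    cv2.imwrite('pics/'+fn,im[:,:,::-1]); 
def back(cam,uv,z):
    c=vision.calibration(cam);K,R,t=map(np.array,(c['K'],c['R'],c['t']))
    a=np.linalg.solve(K,[uv[0],uv[1],1.]); d=R.T@a; o=-R.T@t
    return o+d*(z-o[2])/d[2]
def proj(cam,X):
    c=vision.calibration(cam);K,R,t=map(np.array,(c['K'],c['R'],c['t']))
    p=K@(R@np.array(X)+t); return p[:2]/p[2]
E
python3 - <<'E'
from h import *
o=get_obs();print(o); print(robot.finger_overhang)
for c in('scene','top'):
    save(c,c+'0.png'); k=vision.calibration(c);print(c,np.round(k['K'],1).tolist(),np.round(k['R'],3).tolist(),np.round(k['t'],3).tolist())
vision.camera('top')
for q in ['shoe','rack','die_ridge8','die_ridge12','die_ridge16','die_groove8','die_groove12','leaf_hollow8','leaf_hollow12','leaf_hollow16','leaf_round8','leaf_round12','bell_top']:
    for r in nets.spot_point('top',q)[:3]: print(q,round(r['conf'],2),np.round(r['centre'],3))
E
```

```text
pics
{'time': 0.0, 'q': array([ 9.27528163e-01,  5.28503084e-01,  1.43389007e+00,  7.79775201e-06,
        1.18139918e+00, -1.78469609e-01]), 'joint_velocities': array([ 3.35077743e-04,  1.53791691e-05, -1.16981128e-03,  2.89453222e-04,
       -6.94922394e-04, -1.47134373e-03]), 'joint_torque': array([ 7.29351359e-04, -4.40046072e+01, -1.76591170e+01,  6.33728877e-02,
        5.83772594e-02, -1.57879476e-04]), 'position': array([0.27969093, 0.55816317, 0.2435528 ]), 'tool_rot': array([ 2.30314266e-01,  9.73115681e-01, -1.00686560e-03, -4.42588386e-04]), 'ft_force': array([0.03996033, 0.02966265, 0.05438473]), 'moment': array([-0.06684376,  0.02051006,  0.02246554]), 'grip_force': 0.0, 'grip_width': 0.08708988991387884}
0.022
scene [[444.0, 0.0, 320.3], [0.0, 444.0, 202.4], [0.0, 0.0, 1.0]] [[0.074, 0.997, -0.004], [0.761, -0.059, -0.647], [-0.645, 0.045, -0.763]] [0.009, -0.369, 1.887]
top [[476.3, 0.0, 322.8], [0.0, 476.3, 198.0], [0.0, 0.0, 1.0]] [[0.028, -1.0, 0.008], [-0.995, -0.028, -0.094], [0.094, -0.005, -0.996]] [-0.07, 0.536, 1.822]
shoe 0.63 [ 0.589 -0.044 -0.002]
shoe 0.2
[... 317 characters left out ...]
1]
die_groove8 0.52 [ 0.487 -0.411 -0.001]
die_groove12 0.78 [ 0.364 -0.383  0.001]
die_groove12 0.53 [ 0.585 -0.4    0.001]
die_groove12 0.52 [ 0.487 -0.411 -0.001]
leaf_hollow8 0.58 [0.5   0.294 0.028]
leaf_hollow8 0.52 [0.589 0.292 0.022]
leaf_hollow8 0.37 [0.46  0.29  0.019]
leaf_hollow12 0.58 [0.5   0.294 0.028]
leaf_hollow12 0.52 [0.589 0.292 0.022]
leaf_hollow12 0.37 [0.46  0.29  0.019]
leaf_hollow16 0.58 [0.5   0.294 0.028]
leaf_hollow16 0.52 [0.589 0.292 0.022]
leaf_hollow16 0.37 [0.46  0.29  0.019]
leaf_round8 0.59 [0.55  0.292 0.034]
leaf_round8 0.43 [0.418 0.288 0.036]
leaf_round12 0.59 [0.55  0.292 0.034]
leaf_round12 0.43 [0.418 0.288 0.036]
bell_top 0.44 [ 0.587 -0.398  0.   ]
```

```bash
python3 - <<'E'
import cv2
a=cv2.imread('pics/top0.png');cv2.imwrite('pics/top0b.png',cv2.resize(a[60:340,100:560],(800,487),interpolation=cv2.INTER_CUBIC))
b=cv2.imread('pics/scene0.png');cv2.imwrite('pics/scene0b.png',cv2.resize(b,(800,500),interpolation=cv2.INTER_CUBIC))
E
```

```text
(no output)
```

View pics/top0b.png

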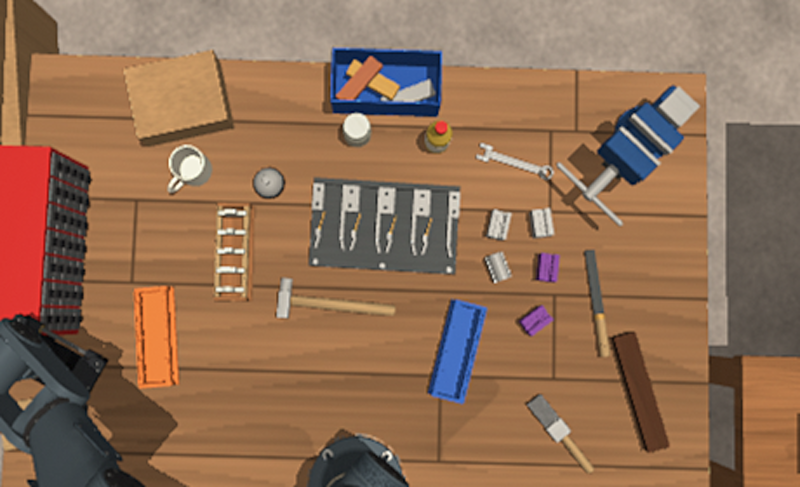

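View pics/scene0b.png

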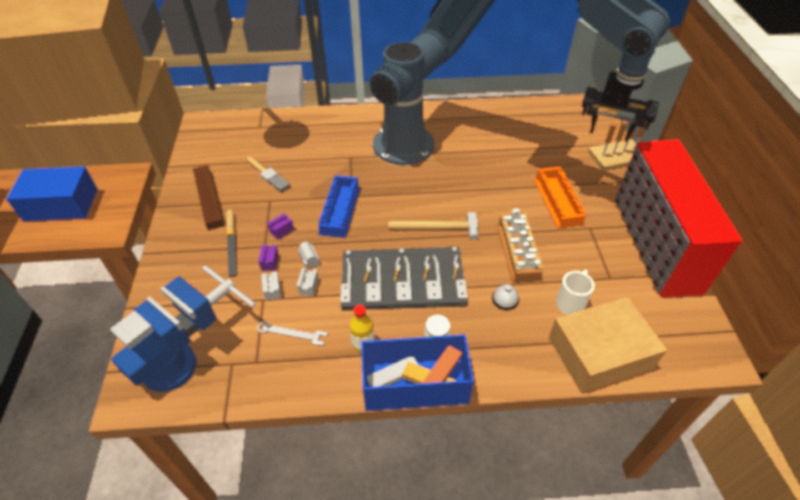

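Call:
apply_moves --series '[{"offset":[20,-56,11],"rot":[0,0,26.6]},{"offset":[20,-56,11],"rot":[0,0,26.6]},{"offset":[20,-56,11],"rot":[0,0,26.6]},{"offset":[20,-56,11],"rot":[0,0,26.6]},{"offset":[20,-56,11],"rot":[0,0,26.6]},{"offset":[20,-56,11],"rot":[0,0,26.6]},{"offset":[20,-56,11],"rot":[0,0,26.6]},{"offset":[20,-56,11],"rot":[0,0,26.6]},{"offset":[20,-56,11],"rot":[0,0,26.6]},{"offset":[20,-56,11],"rot":[0,0,26.6]},{"offset":[20,-56,11],"rot":[0,0,26.6]},{"offset":[20,-56,11],"rot":[0,0,26.6]},{"offset":[20,-56,11],"rot":[0,0,26.6]},{"offset":[20,-56,11],"rot":[0,0,26.6]},{"offset":[20,-56,11],"rot":[0,0,26.6]}]'

```text
time: 2.3
position: [0.4792, -0.0003, 0.3541]
tool_rot: [0.0, 1.0, 0.001, -0.001]
ft_force: [-0.6, 0.2, -0.6]
grip_width: 0.0871
grip_force: 0.0
```

```bash
cat >> h.py <<'E'
def fproj(c,X):
    K,R,t=map(np.array,(c['K'],c['R'],c['t'])); p=R@np.array(X,float)+t
    r=np.hypot(p[0],p[1]); th=np.arctan2(r,p[2]); s=th/max(r,1e-9)
    return np.array([K[0,0]*p[0]*s+K[0,2],K[1,1]*p[1]*s+K[1,2]])
def fback(c,uv,z):
    K,R,t=map(np.array,(c['K'],c['R'],c['t'])); a=np.array([(uv[0]-K[0,2])/K[0,0],(uv[1]-K[1,2])/K[1,1]])
    th=np.hypot(*a); d=R.T@np.r_[a/max(th,1e-9)*np.sin(th),np.cos(th)]; o=-R.T@t
    return o+d*(z-o[2])/d[2]
def rect(im,c,x0,x1,y0,y1,z,mm=1.0):
    "world-aligned ortho view at height z; image up = +x, left = +y; mm per px"
    h=int((x1-x0)*1000/mm);w=int((y1-y0)*1000/mm)
    xs=x1-np.arange(h)*mm/1000; ys=y1-np.arange(w)*mm/1000
    Y,X=np.meshgrid(ys,xs); K,R,t=map(np.array,(c['K'],c['R'],c['t']))
    P=np.stack([X,Y,np.full_like(X,z)],-1)@R.T+t
    r=np.hypot(P[...,0],P[...,1]);s=np.arctan2(r,P[...,2])/r
    return cv2.remap(im,(K[0,0]*P[...,0]*s+K[0,2]).astype('f4'),(K[1,1]*P[...,1]*s+K[1,2]).astype('f4'),cv2.INTER_CUBIC)
E
python3 - <<'E'
from h import *
o=get_obs();print(o['time'],o['position'],o['tool_rot'],o['q'])
c=vision.calibration('wrist');print({k:np.round(v,3).tolist() for k,v in c.items()}, 'cam pos',-np.array(c['R']).T@np.array(c['t']))
im=vision.camera('wrist');cv2.imwrite('pics/w1.png',im[:,:,::-1])
E
```

```text
2.3 [ 4.79190168e-01 -3.09672673e-04  3.54104862e-01] [ 2.12707087e-04  9.99999455e-01  6.27036224e-04 -8.06974167e-04] [-2.34923688e-01  2.02766985e-01  1.63268620e+00  8.74363598e-04
  1.30800091e+00 -1.80552253e+00]
{'K': [[309.707, 0.0, 315.92], [0.0, 309.707, 198.634], [0.0, 0.0, 1.0]], 'R': [[0.0, 1.0, 0.002], [0.956, -0.001, 0.294], [0.294, 0.002, -0.956]], 't': [-0.0, -0.526, 0.354]} cam pos [ 0.39893758 -0.00052351  0.49355903]
```

View pics/w1.png

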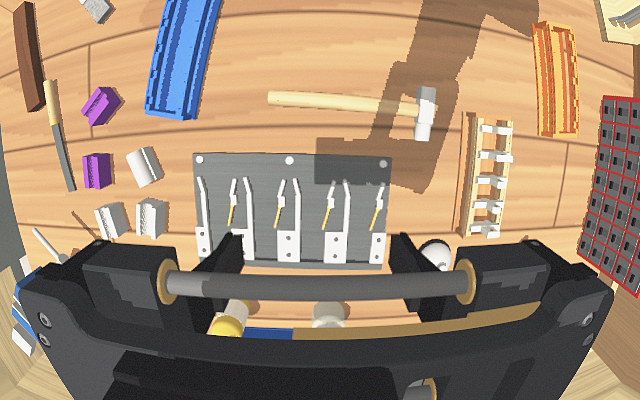

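```bash
python3 - <<'E'
from h import *
im=cv2.imread('pics/w1.png'); c=vision.calibration('wrist')
A=rect(im,c,.40,.70,-.24,.16,.01,0.5)   # 600x800
cv2.imwrite('pics/w1a.png',A)
E
```

```text
(no output)
```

View pics/w1a.png

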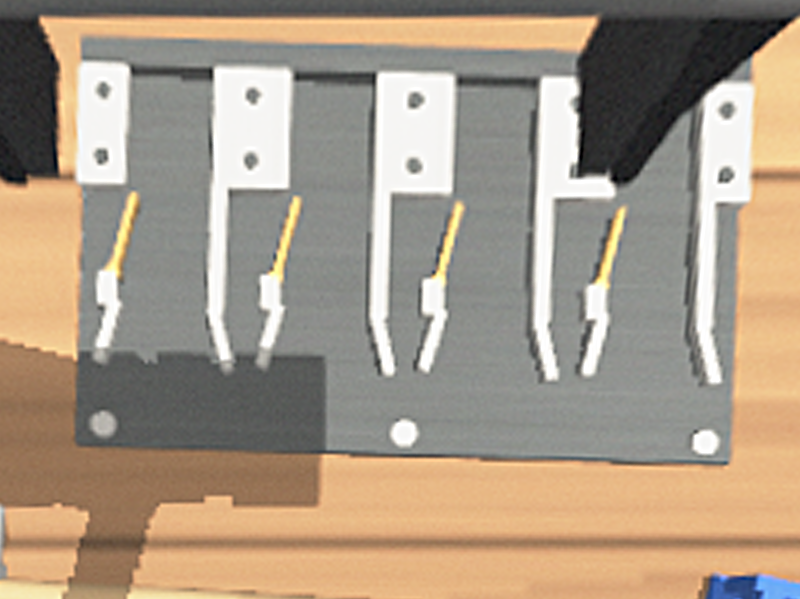

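Call:
apply_moves --series '[{"offset":[4,-34,-6],"rot":[0,0,0]},{"offset":[4,-34,-6],"rot":[0,0,0]},{"offset":[4,-34,-6],"rot":[0,0,0]},{"offset":[4,-34,-6],"rot":[0,0,0]},{"offset":[4,-34,-6],"rot":[0,0,0]},{"offset":[4,-34,-6],"rot":[0,0,0]},{"offset":[4,-34,-6],"rot":[0,0,0]},{"offset":[4,-34,-6],"rot":[0,0,0]},{"offset":[4,-34,-6],"rot":[0,0,0]},{"offset":[4,-34,-6],"rot":[0,0,0]}]'

```text
time: 3.35
position: [0.5203, -0.3386, 0.2944]
tool_rot: [-0.001, 1.0, 0.001, -0.0]
ft_force: [0.0, 0.6, -0.4]
grip_width: 0.0868
grip_force: 0.0
```

```bash
python3 - <<'E'
from h import *
o=get_obs();print(o['time'],o['position'],o['q'])
c=vision.calibration('wrist');print('cam pos',-np.array(c['R']).T@np.array(c['t']))
im=vision.camera('wrist');cv2.imwrite('pics/w2.png',im[:,:,::-1])
np.savez('w2.npz',**c)
for q in ['die_ridge8','die_groove8']:
    for r in nets.spot_point('wrist',q)[:5]: print(q,round(r['conf'],2),np.round(r['centre'],3))
A=rect(im[:,:,::-1].copy(),c,.34,.64,-.52,-.22,.03,0.5);cv2.imwrite('pics/w2a.png',A)
E
```

```text
3.35 [ 0.52032904 -0.33862361  0.29443997] [-7.56979629e-01  4.72491475e-01  1.38402860e+00  6.43086589e-04
  1.28678692e+00 -2.32990165e+00]
cam pos [ 0.43994967 -0.33906139  0.43383056]
die_ridge8 0.94 [ 0.487 -0.296 -0.001]
die_groove8 0.86 [ 0.584 -0.397  0.004]
die_groove8 0.76 [ 0.487 -0.418 -0.001]
die_groove8 0.71 [ 0.371 -0.389  0.002]
die_groove8 0.6 [ 0.578 -0.301  0.003]
die_groove8 0.44 [0.663 0.215 0.057]
```

View pics/w2a.png

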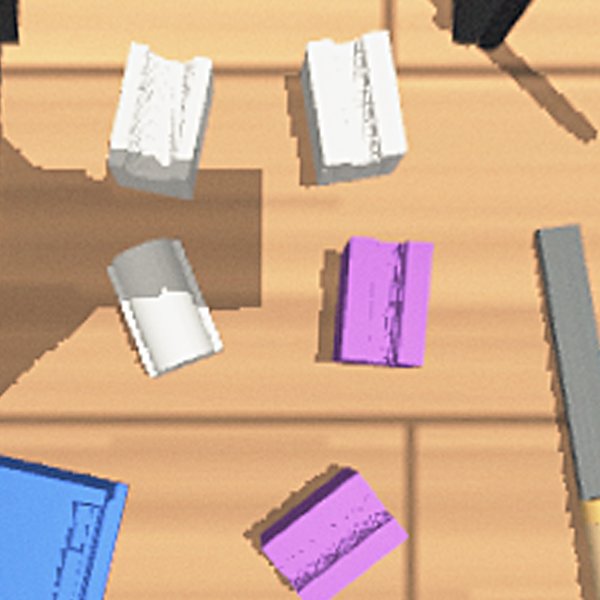

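```bash
cat > fit.py <<'E'
from h import *
from scipy.optimize import minimize
def pts(kind,x,y,a):
    if kind=='groove': P=[(sx*.03,sy*.02,z) for sx in(-1,1) for sy in(-1,1) for z in(0,.04)]
    else:
        R=kind; P=[(sx*.03,sy*.02,z) for sx in(-1,1) for sy in(-1,1) for z in(0,.026)]
        P+=[(sx*.03,R*np.cos(t),.028+R*np.sin(t)) for sx in(-1,1) for t in np.linspace(0,np.pi,9)]
    P=np.array(P);c,s=np.cos(a),np.sin(a)
    return np.c_[x+c*P[:,0]-s*P[:,1],y+s*P[:,0]+c*P[:,1],P[:,2]]
def fitdie(im,c,kind,x,y,a,win=.055):
    S=4
    hsv=cv2.cvtColor(im,cv2.COLOR_RGB2HSV); m=((hsv[...,1]<60)&(hsv[...,2]>90)).astype('u1')
    corners=np.array([fproj(c,(x+dx,y+dy,.02)) for dx in(-win,win) for dy in(-win,win)])
    lo=np.floor(corners.min(0)).astype(int);hi=np.ceil(corners.max(0)).astype(int)
    lo=np.maximum(lo,0); m=m[lo[1]:hi[1],lo[0]:hi[0]]
    n,l,st,_=cv2.connectedComponentsWithStats(m)
    k=1+np.argmax(st[1:,4]); m=(l==k).astype('u1')
    m=cv2.morphologyEx(cv2.resize(m*255,None,fx=S,fy=S,interpolation=cv2.INTER_LINEAR),cv2.MORPH_CLOSE,np.ones((9,9)))>127
    def cost(p):
        q=np.array([fproj(c,X) for X in pts(kind,*p)]); q=(q-lo+.5)*S-.5
        b=np.zeros(m.shape,'u1'); cv2.fillConvexPoly(b,np.round(cv2.convexHull(q.astype('f4'))*16).astype(int),1,shift=4)
        return 1-(m&(b>0)).sum()/max(1,(m|(b>0)).sum())
    best=min((minimize(lambda v:cost((v[0],v[1],v[2]*.05)),[x,y,a0/.05],method='Nelder-Mead',options=dict(initial_simplex=[[x,y,a0/.05],[x+.006,y,a0/.05],[x,y+.006,a0/.05],[x,y,(a0+.2)/.05]],xatol=1e-5,fatol=1e-5,maxiter=300)) for a0 in(a-.2,a,a+.2)),key=lambda r:r.fun)
    return best.x[0],best.x[1],best.x[2]*.05,best.fun
E
cat > r2.py <<'E'
from fit import *
im=cv2.imread('pics/w2.png')[:,:,::-1].copy(); c=dict(np.load('w2.npz'))
print('A',fitdie(im,c,'groove',.585,-.302,-.2))
print('B',fitdie(im,c,'groove',.585,-.398,.1))
for R in(.008,.012,.016): print('C',R,fitdie(im,c,R,.488,-.301,.35))
E
python3 r2.py
```

```text
A (np.float64(0.5809306150077542), np.float64(-0.30015178893721944), np.float64(-0.19171068044454953), np.float64(0.0482736699908618))
B (np.float64(0.5880765675555542), np.float64(-0.3969523110425321), np.float64(0.15546992430547812), np.float64(0.03388691182285486))
C 0.008 (np.float64(0.48787975810687545), np.float64(-0.30116682411305107), np.float64(0.3830396465231327), np.float64(0.03421041335794306))
C 0.012 (np.float64(0.48771464777907725), np.float64(-0.30123729557916856), np.float64(0.3811636823686301), np.float64(0.028095912152018232))
C 0.016 (np.float64(0.4873006172078251), np.float64(-0.301343828202496), np.float64(0.37383298851458807), np.float64(0.029702548367851356))
```

Call:
apply_moves --series '[{"offset":[11,30,-1],"rot":[0,0,0]},{"offset":[11,30,-1],"rot":[0,0,0]},{"offset":[11,30,-1],"rot":[0,0,0]},{"offset":[11,30,-1],"rot":[0,0,0]},{"offset":[11,30,-1],"rot":[0,0,0]},{"offset":[11,30,-1],"rot":[0,0,0]},{"offset":[11,30,-1],"rot":[0,0,0]},{"offset":[11,30,-1],"rot":[0,0,0]},{"offset":[11,30,-1],"rot":[0,0,0]}]'

```text
time: 4.4
position: [0.6298, -0.0403, 0.285]
tool_rot: [-0.001, 1.0, -0.0, 0.0]
ft_force: [0.2, -0.6, -0.6]
grip_width: 0.087
grip_force: 0.0
```

```bash
python3 - <<'E'
from h import *
o=get_obs();print(o['time'],o['position'],o['q'])
c=vision.calibration('wrist');print('cam pos',-np.array(c['R']).T@np.array(c['t']))
im=vision.camera('wrist');cv2.imwrite('pics/w3.png',im[:,:,::-1]);np.savez('w3.npz',**c)
for q in ['shoe']:
    for r in nets.spot_point('wrist',q)[:2]: print(q,round(r['conf'],2),np.round(r['centre'],3))
A=rect(im[:,:,::-1].copy(),c,.45,.70,-.23,.15,.02,0.5)
# overlay expected geometry for pose guess
X0,Y0,a=.588,-.044,-.029
def px(x,y,z):
    w=np.array([X0+np.cos(a)*x-np.sin(a)*y,Y0+np.sin(a)*x+np.cos(a)*y,z])
    C=-np.array(c['R']).T@np.array(c['t']); w=C+(w-C)*(.02-C[2])/(w[2]-C[2])
    return (int(round((.15-w[1])*2000)),int(round((.70-w[0])*2000)))
for p in [(-.115,-.165),(.085,-.165),(.085,.165),(-.115,.165)]: cv2.circle(A,px(*p,.01),3,(0,0,255),1)
for y in(-.12,-.04,.04,.12):
    for s in(-1,1): cv2.line(A,px(-.05,y+s*.0215,.02),px(.07,y+s*.0215,.02),(0,255,0),1)
cv2.imwrite('pics/w3a.png',A)
E
```

```text
4.4 [ 0.6297566  -0.04027501  0.28497292] [-2.40344058e-01  4.95442102e-01  1.37038149e+00 -7.82108316e-04
  1.27543520e+00 -1.81281193e+00]
cam pos [ 0.54925413 -0.04036773  0.42428996]
shoe 0.97 [ 0.586 -0.044  0.003]
shoe 0.52 [0.46  0.291 0.02 ]
```

View pics/w3a.png

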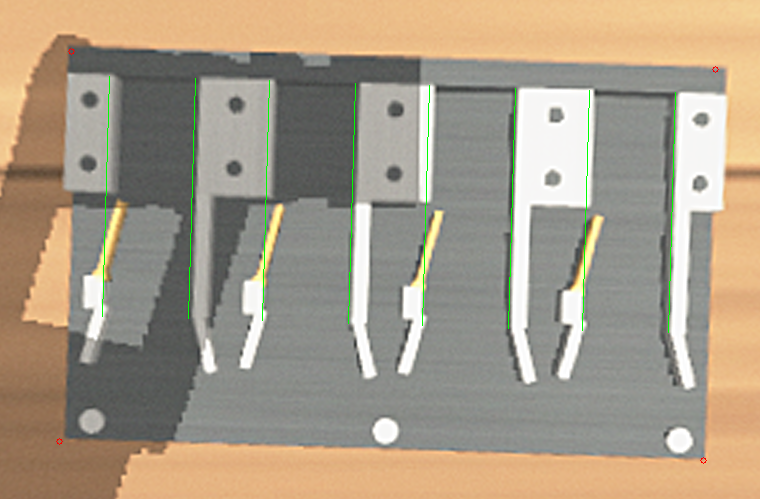

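Call:
apply_moves --series '[{"offset":[-14.2,-26.1,-16],"rot":[0,0,21.5]},{"offset":[-14.2,-26.1,-16],"rot":[0,0,21.5]},{"offset":[-14.2,-26.1,-16],"rot":[0,0,21.5]},{"offset":[-14.2,-26.1,-16],"rot":[0,0,21.5]},{"offset":[-14.2,-26.1,-16],"rot":[0,0,21.5]},{"offset":[-14.2,-26.1,-16],"rot":[0,0,21.5]},{"offset":[-14.2,-26.1,-16],"rot":[0,0,21.5]},{"offset":[-14.2,-26.1,-16],"rot":[0,0,21.5]},{"offset":[-14.2,-26.1,-16],"rot":[0,0,21.5]},{"offset":[-14.2,-26.1,-16],"rot":[0,0,21.5]},{"offset":[-14.2,-26.1,-20],"rot":[0,0,21.5]},{"offset":[-14.2,-26.1,-23],"rot":[0,0,21.5]},{"offset":[-14.2,-26.1,-25],"rot":[0,0,21.5]},{"offset":[-14.2,-26.1,-25],"rot":[0,0,21.5]}]' --hand 0.8

```text
time: 5.9
position: [0.4877, -0.3, 0.033]
tool_rot: [-0.187, 0.982, 0.002, -0.001]
ft_force: [-0.2, -0.2, 0.2]
grip_width: 0.0697
grip_force: 0.0
```

Call:
apply_moves --series '[{"offset":[0,0,0],"rot":[0,0,0]},{"offset":[0,0,0],"rot":[0,0,0]},{"offset":[0,0,0],"rot":[0,0,0]},{"offset":[0,0,0],"rot":[0,0,0]},{"offset":[0,0,0],"rot":[0,0,0]}]' --hand 0 --newtons 30

```text
time: 6.4
position: [0.4878, -0.3012, 0.0354]
tool_rot: [-0.186, 0.983, 0.001, -0.0]
ft_force: [0.9, 3.3, 7.7]
grip_width: 0.0393
grip_force: 30.0
```

Call:
apply_moves --series '[{"offset":[0,0,4],"rot":[0,0,0]},{"offset":[0,0,8],"rot":[0,0,0]},{"offset":[0.4,37.9,8],"rot":[0,0,-23.2]},{"offset":[0.4,37.9,8],"rot":[0,0,-23.2]},{"offset":[0.4,37.9,8],"rot":[0,0,-23.2]},{"offset":[0.4,37.9,8],"rot":[0,0,-23.2]},{"offset":[0.4,37.9,8],"rot":[0,0,-23.2]},{"offset":[0.4,37.9,8],"rot":[0,0,-23.2]},{"offset":[0.4,37.9,8],"rot":[0,0,-23.2]},{"offset":[0.4,37.9,8],"rot":[0,0,-23.2]},{"offset":[0.4,37.9,8],"rot":[0,0,-23.2]},{"offset":[0.4,37.9,8],"rot":[0,0,-23.2]},{"offset":[0.4,37.9,5],"rot":[0,0,-23.2]},{"offset":[0.4,37.9,3],"rot":[0,0,-23.2]},{"offset":[0.4,37.9,1.6],"rot":[0,0,-23.2]},{"offset":[0.4,37.9,1.2],"rot":[0,0,-23.2]},{"offset":[0.4,37.9,1.2],"rot":[0,0,-23.2]},{"offset":[0.4,37.9,1.2],"rot":[0,0,-23.2]}]'

```text
time: 8.2
position: [0.4928, 0.0758, 0.0468]
tool_rot: [0.016, 1.0, -0.0, 0.001]
ft_force: [0.7, 0.4, -7.8]
grip_width: 0.0397
grip_force: 30.0
```

```bash
python3 - <<'E'
from h import *
o=get_obs();print(o['time'],o['position'],o['tool_rot'],o['ft_force'],o['moment'],o['grip_width'])
c=vision.calibration('wrist');C=-np.array(c['R']).T@np.array(c['t'])
im=vision.camera('wrist');cv2.imwrite('pics/w4.png',im[:,:,::-1])
A=rect(im[:,:,::-1].copy(),c,.40,.62,-.06,.20,.02,0.4)
B=im[100:400,120:520,::-1]
cv2.imwrite('pics/w4a.png',np.hstack([cv2.resize(B,None,fx=1,fy=550/300.)[:, :][:550][:, :150] if 0 else A]))
E
```

```text
8.2 [0.49280591 0.07580698 0.04684545] [ 1.57948599e-02  9.99875059e-01 -8.05686516e-05  6.18462630e-04] [ 0.71548872  0.35868564 -7.78303878] [ 0.00115308 -0.02223987 -0.00695565] 0.0397131740917943
```

View pics/w4.png

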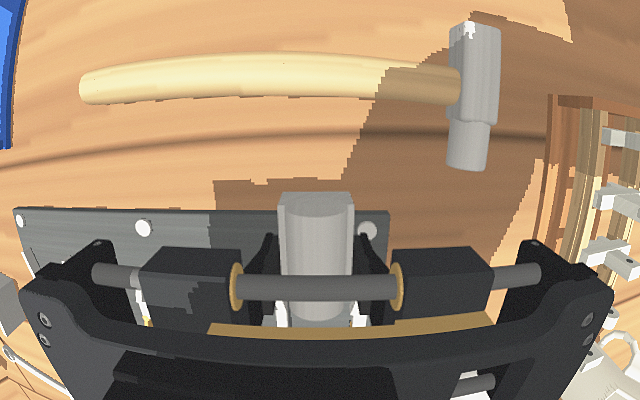

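Call:
apply_moves --series '[{"offset":[0,0.1,-0.05],"rot":[0,0,0]},{"offset":[1,0.1,-0.05],"rot":[0,0,0]},{"offset":[2,0.1,-0.05],"rot":[0,0,0]},{"offset":[3,0.05,-0.05],"rot":[0,0,0]},{"offset":[4,0,-0.05],"rot":[0,0,0]},{"offset":[4,0,-0.05],"rot":[0,0,0]},{"offset":[4,0,-0.05],"rot":[0,0,0]}]'

```text
time: 8.95
position: [0.532, 0.0767, 0.0459]
tool_rot: [0.015, 1.0, 0.0, -0.0]
ft_force: [-0.3, 0.3, -7.0]
grip_width: 0.0395
grip_force: 30.0
```

Call:
apply_moves --series '[{"offset":[0,0,0],"rot":[0,0,0]}]'

```text
time: 9.05
position: [0.531, 0.0768, 0.0458]
tool_rot: [0.015, 1.0, 0.0, -0.001]
ft_force: [-0.4, -0.1, -6.9]
grip_width: 0.0398
grip_force: 30.0
```

Call:
apply_moves --series '[{"offset":[1,-0.03,0],"rot":[0,0,0]},{"offset":[2,-0.06,0],"rot":[0,0,0]},{"offset":[3,-0.09,0],"rot":[0,0,0]},{"offset":[4,-0.12,0],"rot":[0,0,0]},{"offset":[5,-0.15,0],"rot":[0,0,0]},{"offset":[6,-0.18,0],"rot":[0,0,0]},{"offset":[7,-0.21,0],"rot":[0,0,0]},{"offset":[8,-0.24,0],"rot":[0,0,0]},{"offset":[8,-0.24,0],"rot":[0,0,0]}]'

```text
time: 9.95
position: [0.6155, 0.0739, 0.0464]
tool_rot: [0.015, 1.0, -0.0, 0.003]
ft_force: [2.1, -3.6, -6.3]
grip_width: 0.0394
grip_force: 30.0
```

Call:
apply_moves --series '[{"offset":[0.5,0,0],"rot":[0,0,0]},{"offset":[1,0,0],"rot":[0,0,0]},{"offset":[1.5,0,0],"rot":[0,0,0]},{"offset":[1.9,0,0],"rot":[0,0,0]},{"offset":[1.9,0,0],"rot":[0,0,0]},{"offset":[1.9,0,0],"rot":[0,0,0]}]'

```text
time: 10.55
position: [0.6317, 0.0742, 0.0459]
tool_rot: [0.015, 1.0, -0.0, 0.001]
ft_force: [-0.0, -4.3, -9.3]
grip_width: 0.0394
grip_force: 30.0
```

Call:
apply_moves --series '[{"offset":[0.2,0,0],"rot":[0,0,0]},{"offset":[0.4,0,0],"rot":[0,0,0]},{"offset":[0.4,0,0],"rot":[0,0,0]},{"offset":[0.4,0,0],"rot":[0,0,0]}]'

```text
time: 10.95
position: [0.6333, 0.0741, 0.0458]
tool_rot: [0.015, 1.0, -0.0, -0.002]
ft_force: [-4.6, -5.3, -6.0]
grip_width: 0.0396
grip_force: 30.0
```

Call:
apply_moves --series '[{"offset":[0.2,0,0],"rot":[0,0,0]},{"offset":[0.3,0,0],"rot":[0,0,0]},{"offset":[0.3,0,0],"rot":[0,0,0]}]'

```text
time: 11.25
position: [0.6335, 0.0741, 0.0458]
tool_rot: [0.015, 1.0, -0.0, -0.005]
ft_force: [-9.9, -4.4, -0.8]
grip_width: 0.0396
grip_force: 30.0
```

Call:
apply_moves --series '[{"offset":[-0.3,0,0],"rot":[0,0,0]},{"offset":[-0.3,0,0],"rot":[0,0,0]},{"offset":[-0.5,0,0],"rot":[0,0,0]},{"offset":[-0.5,0,0],"rot":[0,0,0]},{"offset":[-0.5,0,2],"rot":[0,0,0]},{"offset":[-0.5,0,6],"rot":[0,0,0]},{"offset":[-0.5,0,10],"rot":[0,0,0]},{"offset":[-0.5,0,14],"rot":[0,0,0]},{"offset":[-0.5,0,18],"rot":[0,0,0]},{"offset":[-0.5,0,18],"rot":[0,0,0]},{"offset":[-0.5,0,18],"rot":[0,0,0]}]' --hand 0.65

```text
time: 12.35
position: [0.6339, 0.0746, 0.2277]
tool_rot: [0.015, 1.0, 0.0, 0.002]
ft_force: [-0.2, -0.3, -0.8]
grip_width: 0.0567
grip_force: 0.0
```

```bash
python3 - <<'E'
from h import *
o=get_obs();print(o['time'],o['position'],o['tool_rot'],o['ft_force'],o['grip_width'])
c=vision.calibration('wrist')
im=vision.camera('wrist');cv2.imwrite('pics/w5.png',im[:,:,::-1])
A=rect(im[:,:,::-1].copy(),c,.48,.72,-.06,.20,.04,0.4);cv2.imwrite('pics/w5a.png',A)
E
```

```text
12.35 [0.63394411 0.07456103 0.22772238] [1.50253373e-02 9.99885252e-01 1.09366868e-04 1.92619263e-03] [-0.16527445 -0.34095872 -0.78537353] 0.05671320042764458
```

View pics/w5a.png

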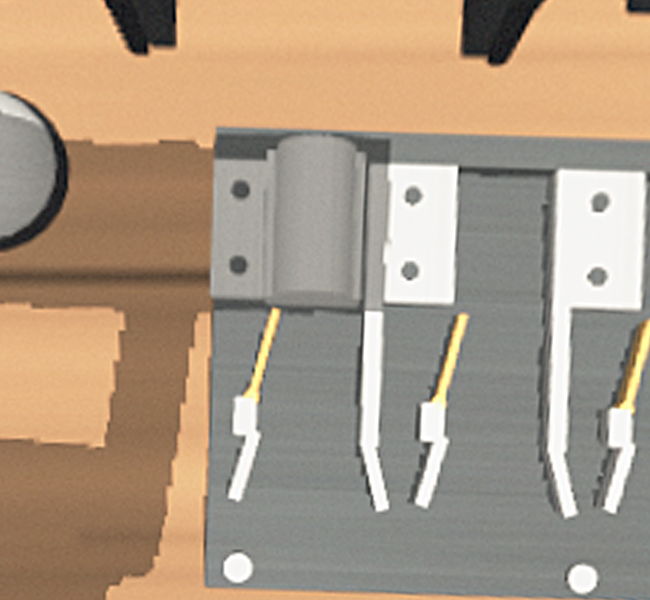

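Call:
apply_moves --series '[{"offset":[-1,-42.5,4],"rot":[0,0,-9.3]},{"offset":[-1,-42.5,4],"rot":[0,0,-9.3]},{"offset":[-1,-42.5,4],"rot":[0,0,-9.3]},{"offset":[-1,-42.5,4],"rot":[0,0,-9.3]},{"offset":[-1,-42.5,4],"rot":[0,0,-9.3]},{"offset":[-1,-42.5,4],"rot":[0,0,-9.3]},{"offset":[-1,-42.5,4],"rot":[0,0,-9.3]},{"offset":[-1,-42.5,4],"rot":[0,0,-9.3]},{"offset":[-1,-42.5,4],"rot":[0,0,-9.3]},{"offset":[-1,-42.5,4],"rot":[0,0,-9.3]},{"offset":[-1,-42.5,4],"rot":[0,0,-9.3]}]'

```text
time: 13.5
position: [0.6221, -0.3505, 0.2633]
tool_rot: [0.097, 0.995, 0.002, -0.002]
ft_force: [-0.9, -0.3, 0.1]
grip_width: 0.0563
grip_force: 0.0
```

```bash
cat > look.py <<'E'
from fit import *
import sys
o=get_obs();print(o['time'],o['position'],o['q'])
c=vision.calibration('wrist')
im=np.ascontiguousarray(vision.camera('wrist'));cv2.imwrite('pics/%s.png'%sys.argv[1],im[:,:,::-1])
for r in nets.spot_point('wrist','die_groove8')[:5]: print(round(r['conf'],2),np.round(r['centre'],3))
for n,g in (('A',(.581,-.300,-.19)),('B',(.588,-.397,.155))):
    try: print(n,np.round(fitdie(im,c,'groove',*g),4))
    except Exception as e: print(n,e)
E
python3 look.py w6
```

```text
13.5 [ 0.62211353 -0.35048983  0.26331282] [-6.69485328e-01  6.39166961e-01  1.15870298e+00  8.65328625e-04
  1.34860187e+00 -2.04648327e+00]
0.85 [ 0.577 -0.3    0.003]
0.69 [ 0.489 -0.415  0.   ]
0.58 [ 0.582 -0.393  0.   ]
A [ 0.5807 -0.2999 -0.2048  0.0285]
B [ 0.5878 -0.3968  0.1563  0.0242]
```

Call:
apply_moves --series '[{"offset":[-4.2,5,-15],"rot":[0,0,-0.4]},{"offset":[-4.2,5,-15],"rot":[0,0,-0.4]},{"offset":[-4.2,5,-15],"rot":[0,0,-0.4]},{"offset":[-4.2,5,-15],"rot":[0,0,-0.4]},{"offset":[-4.2,5,-15],"rot":[0,0,-0.4]},{"offset":[-4.2,5,-15],"rot":[0,0,-0.4]},{"offset":[-4.2,5,-15],"rot":[0,0,-0.4]}]'

```text
time: 14.3
position: [0.583, -0.3014, 0.118]
tool_rot: [0.099, 0.995, -0.001, 0.002]
ft_force: [0.0, -0.4, -0.2]
grip_width: 0.0566
grip_force: 0.0
```

Call:
apply_moves --series '[{"offset":[-0.1,0.1,-4],"rot":[0,0,0]},{"offset":[-0.1,0.1,-7],"rot":[0,0,0]},{"offset":[-0.1,0.1,-8],"rot":[0,0,0]},{"offset":[-0.1,0.1,-8.2],"rot":[0,0,0]},{"offset":[-0.1,0.1,-8.2],"rot":[0,0,0]},{"offset":[-0.1,0.1,-8.2],"rot":[0,0,0]}]'

```text
time: 14.9
position: [0.5814, -0.3007, 0.036]
tool_rot: [0.1, 0.995, -0.001, 0.002]
ft_force: [0.5, -0.6, 0.5]
grip_width: 0.0565
grip_force: 0.0
```

Call:
apply_moves --series '[{"offset":[0,0,0],"rot":[0,0,0]},{"offset":[0,0,0],"rot":[0,0,0]},{"offset":[0,0,0],"rot":[0,0,0]},{"offset":[0,0,0],"rot":[0,0,0]}]' --hand 0 --newtons 30

```text
time: 15.3
position: [0.5805, -0.3004, 0.0348]
tool_rot: [0.099, 0.995, -0.001, 0.001]
ft_force: [-1.2, -1.3, 3.5]
grip_width: 0.0397
grip_force: 30.0
```

Call:
apply_moves --series '[{"offset":[0,0,4],"rot":[0,0,0]},{"offset":[0,0,8],"rot":[0,0,0]},{"offset":[-9.1,29.9,8],"rot":[0,0,9.6]},{"offset":[-9.1,29.9,8],"rot":[0,0,9.6]},{"offset":[-9.1,29.9,8],"rot":[0,0,9.6]},{"offset":[-9.1,29.9,8],"rot":[0,0,9.6]},{"offset":[-9.1,29.9,8],"rot":[0,0,9.6]},{"offset":[-9.1,29.9,8],"rot":[0,0,9.6]},{"offset":[-9.1,29.9,8],"rot":[0,0,9.6]},{"offset":[-9.1,29.9,8],"rot":[0,0,9.6]},{"offset":[-9.1,29.9,8],"rot":[0,0,9.6]},{"offset":[-9.1,29.9,5],"rot":[0,0,9.6]},{"offset":[-9.1,29.9,3],"rot":[0,0,9.6]},{"offset":[-9.1,29.9,1.6],"rot":[0,0,9.6]},{"offset":[-9.1,29.9,1.2],"rot":[0,0,9.6]},{"offset":[-9.1,29.9,1.2],"rot":[0,0,9.6]},{"offset":[-9.1,29.9,1.2],"rot":[0,0,9.6]}]'

```text
time: 17.0
position: [0.4902, -0.0018, 0.0464]
tool_rot: [0.017, 1.0, -0.0, 0.001]
ft_force: [-0.6, 0.3, -5.7]
grip_width: 0.0394
grip_force: 30.0
```

Call:
apply_moves --series '[{"offset":[1,-0.03,-0.05],"rot":[0,0,0.2]},{"offset":[2,-0.06,-0.05],"rot":[0,0,0.2]},{"offset":[3,-0.09,-0.05],"rot":[0,0,0.2]},{"offset":[4,-0.12,-0.05],"rot":[0,0,0.2]},{"offset":[5,-0.15,-0.05],"rot":[0,0,0.2]},{"offset":[6,-0.18,-0.05],"rot":[0,0,0.2]},{"offset":[7,-0.21,-0.05],"rot":[0,0,0.2]},{"offset":[8,-0.24,-0.05],"rot":[0,0,0.2]},{"offset":[9,-0.27,-0.05],"rot":[0,0,0.2]},{"offset":[10,-0.3,-0.05],"rot":[0,0,0.2]},{"offset":[10,-0.3,-0.05],"rot":[0,0,0.2]}]'

```text
time: 18.1
position: [0.5741, -0.0031, 0.0455]
tool_rot: [0.012, 1.0, 0.001, -0.018]
ft_force: [-25.6, -6.9, 19.7]
grip_width: 0.0398
grip_force: 29.9
```

Call:
apply_moves --series '[{"offset":[1,-0.03,0],"rot":[0,0,0]},{"offset":[2,-0.06,0],"rot":[0,0,0]},{"offset":[3,-0.09,0],"rot":[0,0,0]},{"offset":[3.5,-0.12,0],"rot":[0,0,0]},{"offset":[4,-0.12,0],"rot":[0,0,0]},{"offset":[4.4,-0.13,0],"rot":[0,0,0]},{"offset":[4.6,-0.14,0],"rot":[0,0,0]},{"offset":[4.6,-0.14,0],"rot":[0,0,0]}]'

```text
time: 18.9
position: [0.6341, -0.006, 0.0446]
tool_rot: [0.013, 1.0, -0.001, -0.002]
ft_force: [-3.1, -5.0, -5.9]
grip_width: 0.0398
grip_force: 30.0
```

Call:
apply_moves --series '[{"offset":[0.2,0,0],"rot":[0,0,0]},{"offset":[0.4,0,0],"rot":[0,0,0]},{"offset":[0.6,0,0],"rot":[0,0,0]},{"offset":[0.6,0,0],"rot":[0,0,0]},{"offset":[0.6,0,0],"rot":[0,0,0]}]'

```text
time: 19.4
position: [0.6377, -0.0061, 0.0444]
tool_rot: [0.014, 1.0, -0.001, -0.005]
ft_force: [-7.1, -5.7, -3.8]
grip_width: 0.0394
grip_force: 29.9
```

Call:
apply_moves --series '[{"offset":[0.3,0,0],"rot":[0,0,0]},{"offset":[0.6,0,0],"rot":[0,0,0]},{"offset":[0.6,0,0],"rot":[0,0,0]},{"offset":[0.6,0,0],"rot":[0,0,0]}]'

```text
time: 19.8
position: [0.6382, -0.006, 0.0445]
tool_rot: [0.014, 1.0, -0.001, -0.011]
ft_force: [-16.3, -8.9, 5.8]
grip_width: 0.0398
grip_force: 29.9
```

At the stop. Release, lift, look.

Call:
apply_moves --series '[{"offset":[-0.5,0,0],"rot":[0,0,0]},{"offset":[-0.5,0,0],"rot":[0,0,0]},{"offset":[-0.8,0,0],"rot":[0,0,0]},{"offset":[-0.8,0,0.5],"rot":[0,0,0]},{"offset":[-0.8,0,2],"rot":[0,0,0]},{"offset":[-0.8,0,6],"rot":[0,0,0]},{"offset":[-0.8,0,10],"rot":[0,0,0]},{"offset":[-0.8,0,14],"rot":[0,0,0]},{"offset":[-0.8,0,18],"rot":[0,0,0]},{"offset":[-0.8,0,18],"rot":[0,0,0]},{"offset":[-0.8,0,18],"rot":[0,0,0]}]' --hand 0.65

```text
time: 20.9
position: [0.64, -0.005, 0.2282]
tool_rot: [0.014, 1.0, -0.0, 0.002]
ft_force: [-0.9, 0.2, -0.1]
grip_width: 0.0566
grip_force: 0.0
```

```bash
python3 - <<'E'
from h import *
o=get_obs();print(o['time'],o['position'],o['tool_rot'],o['ft_force'],o['grip_width'])
c=vision.calibration('wrist')
im=vision.camera('wrist');cv2.imwrite('pics/w7.png',im[:,:,::-1])
A=rect(im[:,:,::-1].copy(),c,.48,.72,-.12,.14,.04,0.4);cv2.imwrite('pics/w7a.png',A)
E
```

```text
20.9 [ 0.64002101 -0.00499464  0.22821111] [ 1.40894167e-02  9.99897926e-01 -3.19899604e-04  2.35042541e-03] [-0.92532189  0.20230929 -0.07436198] 0.05661225235823313
```

View pics/w7a.png

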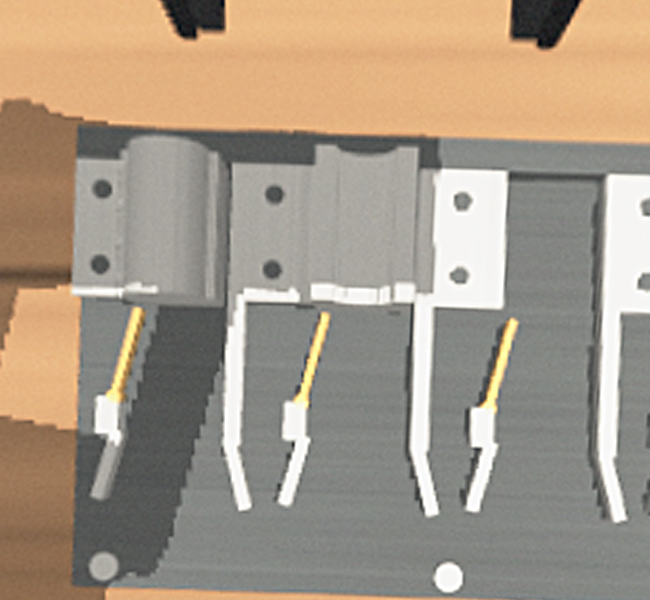

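Call:
apply_moves --series '[{"offset":[-1.5,-37.5,3],"rot":[0,0,10.5]},{"offset":[-1.5,-37.5,3],"rot":[0,0,10.5]},{"offset":[-1.5,-37.5,3],"rot":[0,0,10.5]},{"offset":[-1.5,-37.5,3],"rot":[0,0,10.5]},{"offset":[-1.5,-37.5,3],"rot":[0,0,10.5]},{"offset":[-1.5,-37.5,3],"rot":[0,0,10.5]},{"offset":[-1.5,-37.5,3],"rot":[0,0,10.5]},{"offset":[-1.5,-37.5,3],"rot":[0,0,10.5]},{"offset":[-1.5,-37.5,3],"rot":[0,0,10.5]},{"offset":[-1.5,-37.5,3],"rot":[0,0,10.5]},{"offset":[-1.5,-37.5,3],"rot":[0,0,10.5]}]'

```text
time: 22.05
position: [0.6238, -0.3782, 0.254]
tool_rot: [-0.078, 0.997, 0.002, -0.001]
ft_force: [-0.3, 0.1, 0.3]
grip_width: 0.0566
grip_force: 0.0
```

```bash
python3 look.py w8
```

```text
22.05 [ 0.62376613 -0.37820047  0.25396934] [-6.98064475e-01  6.69926971e-01  1.12326076e+00  6.58835562e-04
  1.35211195e+00 -2.42488470e+00]
0.93 [ 0.585 -0.396 -0.   ]
0.8 [ 0.489 -0.416 -0.   ]
0.61 [ 0.628 -0.009  0.011]
A attempt to get argmax of an empty sequence
B [ 0.5877 -0.3968  0.1402  0.0323]
```

Call:
apply_moves --series '[{"offset":[-3.6,-1.75,-13],"rot":[0,0,-0.5]},{"offset":[-3.6,-1.75,-13],"rot":[0,0,-0.5]},{"offset":[-3.6,-1.75,-13],"rot":[0,0,-0.5]},{"offset":[-3.6,-1.75,-13],"rot":[0,0,-0.5]},{"offset":[-3.6,-1.75,-13],"rot":[0,0,-0.5]},{"offset":[-3.6,-1.75,-13],"rot":[0,0,-0.5]}]'

```text
time: 22.75
position: [0.5905, -0.3982, 0.1286]
tool_rot: [-0.074, 0.997, -0.002, 0.002]
ft_force: [-0.4, -0.4, 0.2]
grip_width: 0.0563
grip_force: 0.0
```

Call:
apply_moves --series '[{"offset":[-0.2,0.1,-4],"rot":[0,0,0]},{"offset":[-0.2,0.1,-7],"rot":[0,0,0]},{"offset":[-0.2,0.1,-8.8],"rot":[0,0,0]},{"offset":[-0.2,0.1,-9.2],"rot":[0,0,0]},{"offset":[-0.2,0.1,-9.2],"rot":[0,0,0]},{"offset":[-0.2,0.1,-9.2],"rot":[0,0,0]}]'

```text
time: 23.35
position: [0.5875, -0.3976, 0.0356]
tool_rot: [-0.073, 0.997, -0.001, 0.001]
ft_force: [0.3, -0.5, 0.8]
grip_width: 0.0567
grip_force: 0.0
```

Call:
apply_moves --series '[{"offset":[0,0,0],"rot":[0,0,0]},{"offset":[0,0,0],"rot":[0,0,0]},{"offset":[0,0,0],"rot":[0,0,0]},{"offset":[0,0,0],"rot":[0,0,0]}]' --hand 0 --newtons 40

```text
time: 23.75
position: [0.5864, -0.397, 0.0344]
tool_rot: [-0.073, 0.997, -0.001, 0.0]
ft_force: [-0.6, 0.2, 3.4]
grip_width: 0.0401
grip_force: 40.0
```

Call:
apply_moves --series '[{"offset":[0,0,4],"rot":[0,0,0]},{"offset":[0,0,8],"rot":[0,0,0]},{"offset":[-10.2,23.5,8],"rot":[0,0,-10.1]},{"offset":[-10.2,23.5,8],"rot":[0,0,-10.1]},{"offset":[-10.2,23.5,8],"rot":[0,0,-10.1]},{"offset":[-10.2,23.5,8],"rot":[0,0,-10.1]},{"offset":[-10.2,23.5,8],"rot":[0,0,-10.1]},{"offset":[-10.2,23.5,8],"rot":[0,0,-10.1]},{"offset":[-10.2,23.5,8],"rot":[0,0,-10.1]},{"offset":[-10.2,23.5,8],"rot":[0,0,-10.1]},{"offset":[-10.2,23.5,5],"rot":[0,0,-10.1]},{"offset":[-10.2,23.5,3],"rot":[0,0,-10.1]},{"offset":[-10.2,23.5,1.6],"rot":[0,0,-10.1]},{"offset":[-10.2,23.5,1.3],"rot":[0,0,-10.1]},{"offset":[-10.2,23.5,1.3],"rot":[0,0,-10.1]},{"offset":[-10.2,23.5,1.3],"rot":[0,0,-10.1]}]'

```text
time: 25.35
position: [0.485, -0.1627, 0.047]
tool_rot: [0.015, 1.0, -0.0, 0.001]
ft_force: [0.4, -0.2, -5.0]
grip_width: 0.0397
grip_force: 40.0
```

Call:
apply_moves --series '[{"offset":[1,0.02,0],"rot":[0,0,0]},{"offset":[2,0,0],"rot":[0,0,0]},{"offset":[3,-0.02,0],"rot":[0,0,0]},{"offset":[4,-0.05,0],"rot":[0,0,0]},{"offset":[5,-0.08,0],"rot":[0,0,0]},{"offset":[6,-0.11,0],"rot":[0,0,0]},{"offset":[6.7,-0.14,0],"rot":[0,0,0]},{"offset":[7.4,-0.16,0],"rot":[0,0,0]},{"offset":[8.1,-0.18,0],"rot":[0,0,0]},{"offset":[8.8,-0.2,0],"rot":[0,0,0]},{"offset":[8.8,-0.2,0],"rot":[0,0,0]}]'

```text
time: 26.45
position: [0.5737, -0.1645, 0.0466]
tool_rot: [0.015, 1.0, -0.001, 0.001]
ft_force: [-0.3, -4.1, -6.3]
grip_width: 0.0397
grip_force: 39.9
```

Call:
apply_moves --series '[{"offset":[0.8,-0.02,0],"rot":[0,0,0]},{"offset":[1.6,-0.05,0],"rot":[0,0,0]},{"offset":[2.4,-0.07,0],"rot":[0,0,0]},{"offset":[3.2,-0.1,0],"rot":[0,0,0]},{"offset":[4,-0.12,0],"rot":[0,0,0]},{"offset":[4.8,-0.15,0],"rot":[0,0,0]},{"offset":[5.2,-0.16,0],"rot":[0,0,0]},{"offset":[5.4,-0.16,0],"rot":[0,0,0]},{"offset":[5.4,-0.16,0],"rot":[0,0,0]}]'

```text
time: 27.35
position: [0.6233, -0.1658, 0.0463]
tool_rot: [0.015, 1.0, -0.0, -0.003]
ft_force: [-6.8, -6.5, -2.0]
grip_width: 0.0398
grip_force: 39.9
```

Call:
apply_moves --series '[{"offset":[0.3,0,0],"rot":[0,0,0]},{"offset":[0.6,0,0],"rot":[0,0,0]},{"offset":[0.6,0,0],"rot":[0,0,0]}]'

```text
time: 27.65
position: [0.6238, -0.1658, 0.0465]
tool_rot: [0.014, 1.0, 0.001, -0.01]
ft_force: [-18.2, -8.5, 6.9]
grip_width: 0.0394
grip_force: 39.9
```

Call:
apply_moves --series '[{"offset":[-0.4,0,0],"rot":[0,0,0]},{"offset":[-0.4,0,0],"rot":[0,0,0]},{"offset":[-0.8,0,0],"rot":[0,0,0]},{"offset":[-0.8,0,0.5],"rot":[0,0,0]},{"offset":[-0.8,0,2],"rot":[0,0,0]},{"offset":[-0.8,0,6],"rot":[0,0,0]},{"offset":[-0.8,0,10],"rot":[0,0,0]},{"offset":[-0.8,0,14],"rot":[0,0,0]},{"offset":[0.8,0,18],"rot":[0,0,0]},{"offset":[0.8,6,22],"rot":[0,0,0]},{"offset":[0.8,12,22],"rot":[0,0,0]},{"offset":[0.8,12,22],"rot":[0,0,0]},{"offset":[0.8,12,22],"rot":[0,0,0]}]' --hand 0.65

```text
time: 28.95
position: [0.6405, -0.0406, 0.2695]
tool_rot: [0.012, 1.0, 0.001, 0.002]
ft_force: [0.1, -0.6, 0.1]
grip_width: 0.0564
grip_force: 0.0
```

```bash
python3 - <<'E'
from h import *
o=get_obs();print(o['time'],o['position'],o['tool_rot'],o['ft_force'],o['grip_width'])
c=vision.calibration('wrist')
im=vision.camera('wrist');cv2.imwrite('pics/w9.png',im[:,:,::-1])
A=rect(im[:,:,::-1].copy(),c,.48,.70,-.22,.14,.05,0.5);cv2.imwrite('pics/w9a.png',cv2.resize(A,None,fx=1.1,fy=1.1))
E
```

```text
28.95 [ 0.64047055 -0.04059913  0.26949729] [1.24527014e-02 9.99920523e-01 5.05056267e-04 1.90330632e-03] [ 0.0862267  -0.57608795  0.08542147] 0.05640963636064183
```

View pics/w9a.png

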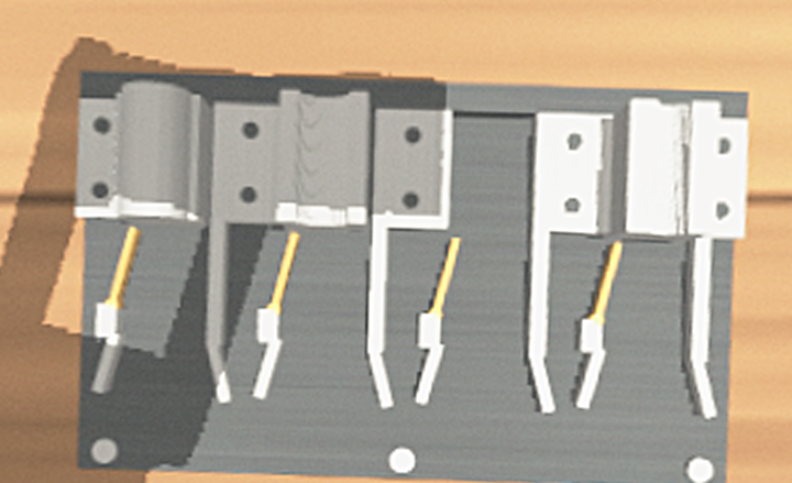

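Call:
apply_moves --series '[{"offset":[-6,33,0],"rot":[0,0,1.4]},{"offset":[-6,33,0],"rot":[0,0,1.4]},{"offset":[-6,33,0],"rot":[0,0,1.4]},{"offset":[-6,33,0],"rot":[0,0,1.4]},{"offset":[-6,33,0],"rot":[0,0,1.4]},{"offset":[-6,33,0],"rot":[0,0,1.4]},{"offset":[-6,33,0],"rot":[0,0,1.4]},{"offset":[-6,33,0],"rot":[0,0,1.4]},{"offset":[-6,33,0],"rot":[0,0,1.4]},{"offset":[-6,33,0],"rot":[0,0,1.4]}]'

```text
time: 30.0
position: [0.5809, 0.2831, 0.2666]
tool_rot: [0.004, 1.0, -0.0, 0.0]
ft_force: [-0.1, -0.7, 0.5]
grip_width: 0.0565
grip_force: 0.0
```

```bash
python3 - <<'E'
from h import *
o=get_obs();print(o['time'],o['position'],o['tool_rot'])
c=vision.calibration('wrist');np.savez('w10.npz',**c)
im=vision.camera('wrist');cv2.imwrite('pics/w10.png',im[:,:,::-1])
for q in ['rack','leaf_hollow8','leaf_round8']:
    for r in nets.spot_point('wrist',q)[:5]: print(q,round(r['conf'],2),np.round(r['centre'],3))
a=fproj(c,(.5,.29,.06)).astype(int);print(a)
x0,y0=max(a[0]-90,0),max(a[1]-100,0)
A=rect(im[:,:,::-1].copy(),c,.38,.62,.22,.36,.084,0.4)
B=cv2.resize(im[y0:y0+200,x0:x0+150,::-1],(450,600),interpolation=cv2.INTER_CUBIC)
cv2.imwrite('pics/w10a.png',np.hstack([A,B]) if A.shape[0]==600 else A);print(A.shape)
E
```

```text
30.0 [0.58086638 0.28308212 0.26659436] [ 3.74667456e-03  9.99992892e-01 -4.01340737e-04  1.29597012e-04]
rack 0.93 [ 0.299 -0.214 -0.002]
rack 0.59 [0.5   0.29  0.008]
rack 0.24 [0.395 0.058 0.001]
leaf_hollow8 0.95 [0.584 0.292 0.026]
leaf_hollow8 0.71 [0.5   0.293 0.028]
leaf_hollow8 0.62 [0.462 0.29  0.019]
leaf_round8 0.88 [0.546 0.292 0.041]
leaf_round8 0.74 [0.418 0.288 0.034]
[321 105]
(600, 349, 3)
```

View pics/w10a.png

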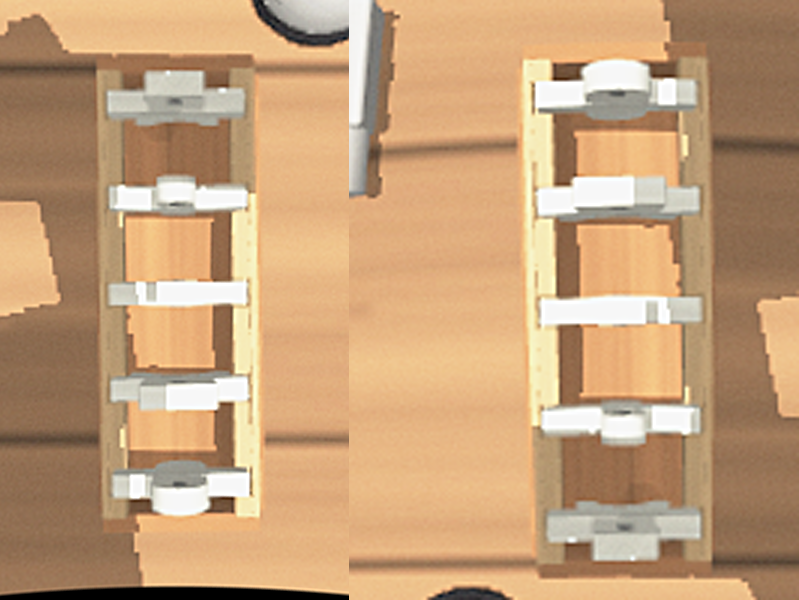

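Call:
apply_moves --series '[{"offset":[-11.9,0.5,-14],"rot":[0,0,1.2]},{"offset":[-11.9,0.5,-14],"rot":[0,0,1.2]},{"offset":[-11.9,0.5,-14],"rot":[0,0,1.2]},{"offset":[-11.9,0.5,-14],"rot":[0,0,1.2]},{"offset":[-11.9,0.5,-14],"rot":[0,0,1.2]},{"offset":[-11.9,0.5,-14],"rot":[0,0,1.2]},{"offset":[-11.9,0.5,-14],"rot":[0,0,1.2]},{"offset":[-11.9,0.5,-14],"rot":[0,0,1.2]}]' --hand 0.58 --newtons 12

```text
time: 31.0
position: [0.4639, 0.2902, 0.1281]
tool_rot: [-0.007, 1.0, 0.001, 0.002]
ft_force: [0.1, 0.2, 1.0]
grip_width: 0.0504
grip_force: 0.0
```

```bash
python3 - <<'E'
from h import *
o=get_obs();print(o['time'],o['position'],o['tool_rot'],o['grip_width'])
im=vision.camera('wrist')
for cam,xyz in(('top',(.65,.17,.055)),):
    vision.camera(cam)
    for q in('bell_top','oil','jar','mug'): print(q,[(round(r['conf'],2),np.round(r['centre'],3).tolist()) for r in nets.spot_point(cam,q)[:2]])
print('bell px back',back('top',(254.1,164.7),.055))
E
```

```text
31.0 [0.46394378 0.29016502 0.12814349] [-7.11187314e-03  9.99971471e-01  8.28889007e-04  2.40657385e-03] 0.05040791448542794
bell_top []
oil [(0.66, [0.394, 0.055, -0.001]), (0.53, [0.768, -0.159, 0.006])]
jar []
mug [(0.94, [0.691, 0.387, 0.004])]
bell px back [0.65530525 0.21241925 0.055     ]
```

Call:
apply_moves --series '[{"offset":[-0.15,-0.15,-2],"rot":[0,0,0]},{"offset":[-0.15,-0.15,-4],"rot":[0,0,0]},{"offset":[-0.15,-0.15,-4.6],"rot":[0,0,0]},{"offset":[-0.15,-0.15,-4.6],"rot":[0,0,0]},{"offset":[-0.15,-0.15,-4.6],"rot":[0,0,0]}]'

```text
time: 31.8
position: [0.46, 0.2885, 0.081]
tool_rot: [-0.008, 1.0, 0.0, 0.0]
ft_force: [-0.4, -0.2, 0.0]
grip_width: 0.0506
grip_force: 0.0
```

Call:
apply_moves --series '[{"offset":[0,0,0],"rot":[0,0,0]},{"offset":[0,0,0],"rot":[0,0,0]},{"offset":[0,0,0],"rot":[0,0,0]},{"offset":[0,0,0],"rot":[0,0,0]}]' --hand 0

```text
time: 32.2
position: [0.4599, 0.2884, 0.0811]
tool_rot: [-0.008, 1.0, 0.0, 0.0]
ft_force: [-0.1, -1.0, 1.6]
grip_width: 0.0323
grip_force: 12.0
```

Call:
apply_moves --series '[{"offset":[0,0,3],"rot":[0,0,0]},{"offset":[0,0,7],"rot":[0,0,0]},{"offset":[0,0,10],"rot":[0,0,0]},{"offset":[17.2,-21.4,10],"rot":[0,0,-2.6]},{"offset":[17.2,-21.4,10],"rot":[0,0,-2.6]},{"offset":[17.2,-21.4,10],"rot":[0,0,-2.6]},{"offset":[17.2,-21.4,10],"rot":[0,0,-2.6]},{"offset":[17.2,-21.4,10],"rot":[0,0,-2.6]},{"offset":[17.2,-21.4,10],"rot":[0,0,-2.6]},{"offset":[17.2,-21.4,10],"rot":[0,0,-2.6]},{"offset":[17.2,-21.4,10],"rot":[0,0,-2.6]},{"offset":[17.2,-21.4,6],"rot":[0,0,-2.6]},{"offset":[17.2,-21.4,3.5],"rot":[0,0,-2.6]},{"offset":[17.2,-21.4,2.5],"rot":[0,0,-2.6]},{"offset":[17.2,-21.4,2.5],"rot":[0,0,-2.6]},{"offset":[17.2,-21.4,2.5],"rot":[0,0,-2.6]}]'

```text
time: 33.8
position: [0.6319, 0.0752, 0.1065]
tool_rot: [0.015, 1.0, 0.0, 0.001]
ft_force: [-0.3, -0.1, -0.6]
grip_width: 0.0317
grip_force: 12.0
```

Call:
apply_moves --series '[{"offset":[0,-0.08,-0.3],"rot":[0,0,0]},{"offset":[0,-0.08,-0.6],"rot":[0,0,0]},{"offset":[0,-0.08,-0.75],"rot":[0,0,0]},{"offset":[0,-0.08,-0.85],"rot":[0,0,0]},{"offset":[0,-0.08,-0.85],"rot":[0,0,0]},{"offset":[0,-0.08,-0.85],"rot":[0,0,0]}]'

```text
time: 34.4
position: [0.632, 0.0737, 0.0978]
tool_rot: [0.015, 1.0, 0.0, 0.001]
ft_force: [-1.7, 1.8, 5.6]
grip_width: 0.0316
grip_force: 12.0
```

Call:
apply_moves --series '[{"offset":[0,0,0.05],"rot":[0,0,0]},{"offset":[0,0,0.05],"rot":[0,0,0]},{"offset":[0,0,0.05],"rot":[0,0,0]},{"offset":[0,0,0.05],"rot":[0,0,0]},{"offset":[0,0,2],"rot":[0,0,0]},{"offset":[0,0,6],"rot":[0,0,0]},{"offset":[0,0,10],"rot":[0,0,0]},{"offset":[0,0,10],"rot":[0,0,0]}]' --hand 0.56

```text
time: 35.2
position: [0.6356, 0.0733, 0.2031]
tool_rot: [0.015, 1.0, -0.0, 0.006]
ft_force: [0.5, -0.7, 0.5]
grip_width: 0.0486
grip_force: 0.0
```

Call:
apply_moves --series '[{"offset":[-21.3,21.4,0],"rot":[0,0,2.6]},{"offset":[-21.3,21.4,0],"rot":[0,0,2.6]},{"offset":[-21.3,21.4,0],"rot":[0,0,2.6]},{"offset":[-21.3,21.4,0],"rot":[0,0,2.6]},{"offset":[-21.3,21.4,0],"rot":[0,0,2.6]},{"offset":[-21.3,21.4,0],"rot":[0,0,2.6]},{"offset":[-21.3,21.4,0],"rot":[0,0,2.6]},{"offset":[-21.3,21.4,-4],"rot":[0,0,2.6]},{"offset":[-21.3,21.4,-7],"rot":[0,0,2.6]},{"offset":[-21.3,21.4,-7],"rot":[0,0,2.6]},{"offset":[-21.3,21.4,-7],"rot":[0,0,2.6]}]' --hand 0.5

```text
time: 36.3
position: [0.4189, 0.287, 0.1267]
tool_rot: [-0.007, 1.0, -0.0, -0.001]
ft_force: [0.3, 0.4, 0.6]
grip_width: 0.0432
grip_force: 0.0
```

Call:
apply_moves --series '[{"offset":[0,0.05,-2],"rot":[0,0,0]},{"offset":[0,0.05,-4],"rot":[0,0,0]},{"offset":[0,0.05,-4.6],"rot":[0,0,0]},{"offset":[0,0.05,-4.6],"rot":[0,0,0]},{"offset":[0,0.05,-4.6],"rot":[0,0,0]}]'

```text
time: 36.8
position: [0.4196, 0.2882, 0.0822]
tool_rot: [-0.007, 1.0, 0.0, 0.001]
ft_force: [0.7, 0.5, 0.1]
grip_width: 0.0434
grip_force: 0.0
```

Call:
apply_moves --series '[{"offset":[0,0,0],"rot":[0,0,0]},{"offset":[0,0,0],"rot":[0,0,0]},{"offset":[0,0,0],"rot":[0,0,0]},{"offset":[0,0,0],"rot":[0,0,0]}]' --hand 0

```text
time: 37.2
position: [0.4188, 0.2881, 0.0815]
tool_rot: [-0.008, 1.0, 0.0, 0.0]
ft_force: [-0.5, 0.1, 2.4]
grip_width: 0.024
grip_force: 12.0
```

Call:
apply_moves --series '[{"offset":[0,0,3],"rot":[0,0,0]},{"offset":[0,0,7],"rot":[0,0,0]},{"offset":[0,0,11],"rot":[0,0,0]},{"offset":[21.1,-29.4,11],"rot":[0,0,-2.6]},{"offset":[21.1,-29.4,11],"rot":[0,0,-2.6]},{"offset":[21.1,-29.4,11],"rot":[0,0,-2.6]},{"offset":[21.1,-29.4,11],"rot":[0,0,-2.6]},{"offset":[21.1,-29.4,11],"rot":[0,0,-2.6]},{"offset":[21.1,-29.4,11],"rot":[0,0,-2.6]},{"offset":[21.1,-29.4,11],"rot":[0,0,-2.6]},{"offset":[21.1,-29.4,11],"rot":[0,0,-2.6]},{"offset":[21.1,-29.4,11],"rot":[0,0,-2.6]},{"offset":[21.1,-29.4,7],"rot":[0,0,-2.6]},{"offset":[21.1,-29.4,4],"rot":[0,0,-2.6]},{"offset":[21.1,-29.4,2.4],"rot":[0,0,-2.6]},{"offset":[21.1,-29.4,2.1],"rot":[0,0,-2.6]},{"offset":[21.1,-29.4,2.1],"rot":[0,0,-2.6]},{"offset":[21.1,-29.4,2.1],"rot":[0,0,-2.6]}]'

```text
time: 39.0
position: [0.6299, -0.005, 0.1032]
tool_rot: [0.015, 1.0, 0.0, 0.001]
ft_force: [0.7, -0.1, -0.3]
grip_width: 0.0239
grip_force: 12.0
```

Call:
apply_moves --series '[{"offset":[0,-0.08,-0.3],"rot":[0,0,0]},{"offset":[0,-0.08,-0.5],"rot":[0,0,0]},{"offset":[0,-0.08,-0.7],"rot":[0,0,0]},{"offset":[0,-0.08,-0.85],"rot":[0,0,0]},{"offset":[0,-0.08,-0.85],"rot":[0,0,0]},{"offset":[0,-0.08,-0.85],"rot":[0,0,0]}]'

```text
time: 39.6
position: [0.6299, -0.0064, 0.0943]
tool_rot: [0.015, 1.0, 0.0, 0.0]
ft_force: [-0.0, 2.9, 5.1]
grip_width: 0.0241
grip_force: 12.0
```

Call:
apply_moves --series '[{"offset":[0,0.03,0.05],"rot":[0,0,0]},{"offset":[0,0.03,0.05],"rot":[0,0,0]},{"offset":[0,0.03,0.05],"rot":[0,0,0]},{"offset":[0,0.03,0.05],"rot":[0,0,0]},{"offset":[0,0.03,2],"rot":[0,0,0]},{"offset":[0,0.03,6],"rot":[0,0,0]},{"offset":[0,0.03,10],"rot":[0,0,0]},{"offset":[0,0.03,10],"rot":[0,0,0]}]' --hand 0.5

```text
time: 40.4
position: [0.6335, -0.0073, 0.1995]
tool_rot: [0.015, 1.0, -0.001, 0.006]
ft_force: [1.1, -0.6, 0.3]
grip_width: 0.0436
grip_force: 0.0
```

Call:
apply_moves --series '[{"offset":[-8.4,29.5,0],"rot":[0,0,2.6]},{"offset":[-8.4,29.5,0],"rot":[0,0,2.6]},{"offset":[-8.4,29.5,0],"rot":[0,0,2.6]},{"offset":[-8.4,29.5,0],"rot":[0,0,2.6]},{"offset":[-8.4,29.5,0],"rot":[0,0,2.6]},{"offset":[-8.4,29.5,0],"rot":[0,0,2.6]},{"offset":[-8.4,29.5,0],"rot":[0,0,2.6]},{"offset":[-8.4,29.5,-4],"rot":[0,0,2.6]},{"offset":[-8.4,29.5,-6.7],"rot":[0,0,2.6]},{"offset":[-8.4,29.5,-6.7],"rot":[0,0,2.6]},{"offset":[-8.4,29.5,-6.7],"rot":[0,0,2.6]}]' --hand 0.42

```text
time: 41.5
position: [0.5456, 0.2878, 0.126]
tool_rot: [-0.007, 1.0, -0.0, -0.001]
ft_force: [0.7, -0.2, 0.1]
grip_width: 0.0369
grip_force: 0.0
```

Call:
apply_moves --series '[{"offset":[0,0.15,-2],"rot":[0,0,0]},{"offset":[0,0.15,-4],"rot":[0,0,0]},{"offset":[0,0.15,-4.5],"rot":[0,0,0]},{"offset":[0,0.15,-4.5],"rot":[0,0,0]},{"offset":[0,0.15,-4.5],"rot":[0,0,0]}]'

```text
time: 42.0
position: [0.5468, 0.2901, 0.083]
tool_rot: [-0.007, 1.0, 0.0, 0.001]
ft_force: [-0.9, -0.8, -0.5]
grip_width: 0.0368
grip_force: 0.0
```

Call:
apply_moves --series '[{"offset":[0,0,0],"rot":[0,0,0]},{"offset":[0,0,0],"rot":[0,0,0]},{"offset":[0,0,0],"rot":[0,0,0]},{"offset":[0,0,0],"rot":[0,0,0]}]' --hand 0

```text
time: 42.4
position: [0.5458, 0.2901, 0.082]
tool_rot: [-0.008, 1.0, 0.0, 0.0]
ft_force: [-0.6, 0.5, 1.6]
grip_width: 0.0163
grip_force: 12.0
```

Call:
apply_moves --series '[{"offset":[0,0,3],"rot":[0,0,0]},{"offset":[0,0,7],"rot":[0,0,0]},{"offset":[0,0,11],"rot":[0,0,0]},{"offset":[7.9,-45.6,11],"rot":[0,0,-2.6]},{"offset":[7.9,-45.6,11],"rot":[0,0,-2.6]},{"offset":[7.9,-45.6,11],"rot":[0,0,-2.6]},{"offset":[7.9,-45.6,11],"rot":[0,0,-2.6]},{"offset":[7.9,-45.6,11],"rot":[0,0,-2.6]},{"offset":[7.9,-45.6,11],"rot":[0,0,-2.6]},{"offset":[7.9,-45.6,11],"rot":[0,0,-2.6]},{"offset":[7.9,-45.6,11],"rot":[0,0,-2.6]},{"offset":[7.9,-45.6,11],"rot":[0,0,-2.6]},{"offset":[7.9,-45.6,11],"rot":[0,0,-2.6]},{"offset":[7.9,-45.6,11],"rot":[0,0,-2.6]},{"offset":[7.9,-45.6,7],"rot":[0,0,-2.6]},{"offset":[7.9,-45.6,4],"rot":[0,0,-2.6]},{"offset":[7.9,-45.6,2.4],"rot":[0,0,-2.6]},{"offset":[7.9,-45.6,2.1],"rot":[0,0,-2.6]},{"offset":[7.9,-45.6,2.1],"rot":[0,0,-2.6]},{"offset":[7.9,-45.6,2.1],"rot":[0,0,-2.6]}]'

```text
time: 44.4
position: [0.6252, -0.1651, 0.1036]
tool_rot: [0.015, 1.0, -0.0, 0.001]
ft_force: [0.6, -0.3, -1.5]
grip_width: 0.0156
grip_force: 12.0
```

Call:
apply_moves --series '[{"offset":[0,-0.04,-0.3],"rot":[0,0,0]},{"offset":[0,-0.04,-0.5],"rot":[0,0,0]},{"offset":[0,-0.04,-0.7],"rot":[0,0,0]},{"offset":[0,-0.04,-0.85],"rot":[0,0,0]},{"offset":[0,-0.04,-0.85],"rot":[0,0,0]},{"offset":[0,-0.04,-0.85],"rot":[0,0,0]}]'

```text
time: 45.0
position: [0.6248, -0.1662, 0.0946]
tool_rot: [0.015, 1.0, 0.0, 0.0]
ft_force: [-1.4, 0.3, 3.4]
grip_width: 0.0159
grip_force: 12.0
```

Seated. Release, lift, and move to a view over the shoe.

Call:
apply_moves --series '[{"offset":[0,0,0.05],"rot":[0,0,0]},{"offset":[0,0,0.05],"rot":[0,0,0]},{"offset":[0,0,0.05],"rot":[0,0,0]},{"offset":[0,0,0.05],"rot":[0,0,0]},{"offset":[0,0,2],"rot":[0,0,0]},{"offset":[0,0,6],"rot":[0,0,0]},{"offset":[0,0,10],"rot":[0,0,0]},{"offset":[0,0,14],"rot":[0,0,0]},{"offset":[3,12,17],"rot":[0,0,0]},{"offset":[3,12,17],"rot":[0,0,0]},{"offset":[3,12,17],"rot":[0,0,0]},{"offset":[3,12,17],"rot":[0,0,0]},{"offset":[3,12,17],"rot":[0,0,0]}]' --hand 0.42

```text
time: 46.3
position: [0.6545, -0.0461, 0.2639]
tool_rot: [0.014, 1.0, -0.0, -0.0]
ft_force: [0.3, -0.7, 0.1]
grip_width: 0.0366
grip_force: 0.0
```

```bash
python3 - <<'E'
from h import *
o=get_obs();print(o['time'],o['position'],o['tool_rot'],o['ft_force'],o['grip_width'])
c=vision.calibration('wrist');np.savez('w11.npz',**c)
im=vision.camera('wrist');cv2.imwrite('pics/w11.png',im[:,:,::-1])
cv2.imwrite('pics/w11a.png',cv2.resize(im[100:300,120:490,::-1],(800,432),interpolation=cv2.INTER_CUBIC))
for q in('bell_top','leaf_round8','leaf_hollow16'): print(q,[(round(r['conf'],2),np.round(r['centre'],3).tolist()) for r in nets.spot_point('wrist',q)[:5]])
E
```

```text
46.3 [ 0.65446679 -0.04609186  0.26390358] [ 1.42961436e-02  9.99897701e-01 -4.30577502e-04 -1.46951293e-04] [ 0.25405052 -0.68532201  0.10700932] 0.03657346328702233
bell_top []
leaf_round8 [(0.63, [0.62, -0.163, 0.051]), (0.59, [0.629, -0.007, 0.05])]
leaf_hollow16 [(0.89, [0.502, 0.294, 0.031]), (0.88, [0.584, 0.291, 0.025]), (0.63, [0.635, 0.074, 0.036])]
```

View pics/w11a.png

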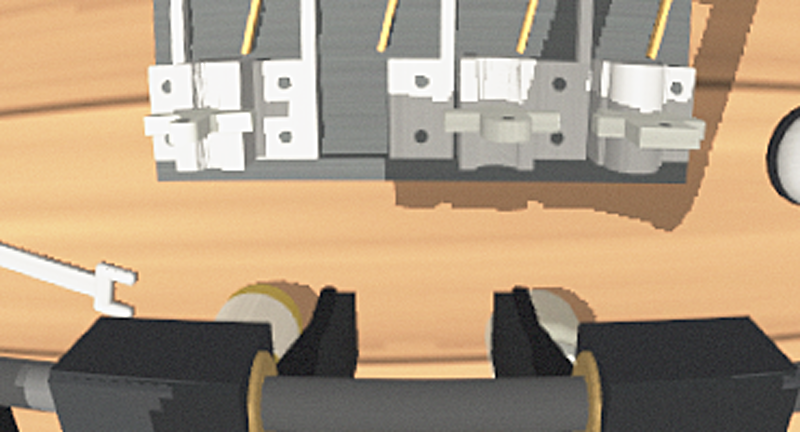

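Call:
apply_moves --series '[{"offset":[5,25.5,-3],"rot":[0,0,0]},{"offset":[5,25.5,-3],"rot":[0,0,0]},{"offset":[5,25.5,-3],"rot":[0,0,0]},{"offset":[5,25.5,-3],"rot":[0,0,0]},{"offset":[5,25.5,-3],"rot":[0,0,0]},{"offset":[5,25.5,-3],"rot":[0,0,0]},{"offset":[5,25.5,-3],"rot":[0,0,0]},{"offset":[5,25.5,-3],"rot":[0,0,0]}]' --hand 0

```text
time: 47.3
position: [0.7046, 0.2067, 0.2336]
tool_rot: [0.016, 1.0, -0.001, -0.0]
ft_force: [-0.3, -0.6, -0.1]
grip_width: 0.0004
grip_force: 0.0
```

```bash
python3 - <<'E'
from h import *
o=get_obs();print(o['time'],o['position'],o['grip_width'])
c=vision.calibration('wrist')
im=vision.camera('wrist')
for q in('bell_top',): print(q,[(round(r['conf'],2),np.round(r['centre'],3).tolist()) for r in nets.spot_point('wrist',q)[:5]])
A=rect(im[:,:,::-1].copy(),c,.60,.72,.15,.27,.055,0.25);cv2.imwrite('pics/w12a.png',A)
E
```

```text
47.3 [0.70460906 0.20672758 0.23361309] 0.00041400991066728167
bell_top [(0.77, [0.664, 0.213, 0.056]), (0.19, [0.62, -0.165, 0.01])]
```

View pics/w12a.png

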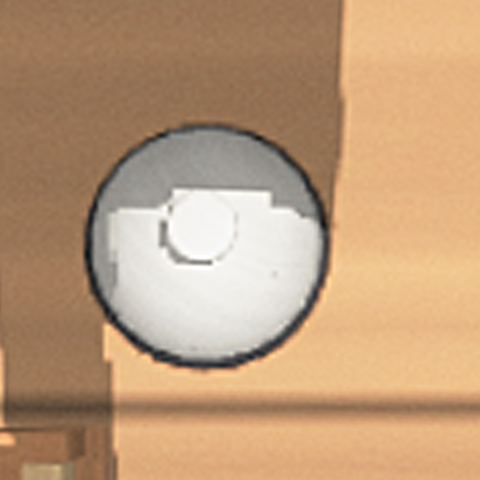

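Call:
apply_moves --series '[{"offset":[-4.15,1.25,-9],"rot":[0,0,0]},{"offset":[-4.15,1.25,-9],"rot":[0,0,0]},{"offset":[-4.15,1.25,-12],"rot":[0,0,0]},{"offset":[-4.15,1.25,-14.5],"rot":[0,0,0]},{"offset":[-4.15,1.25,-14.5],"rot":[0,0,0]},{"offset":[-4.15,1.25,-14.5],"rot":[0,0,0]}]'

```text
time: 48.0
position: [0.6638, 0.2196, 0.0896]
tool_rot: [0.016, 1.0, -0.0, 0.0]
ft_force: [0.6, 0.5, 0.2]
grip_width: 0.0007
grip_force: 0.0
```

Call:
apply_moves --series '[{"offset":[-0.05,0,-0.7],"rot":[0,0,0]},{"offset":[-0.05,0,-1.2],"rot":[0,0,0]},{"offset":[-0.05,0,-1.6],"rot":[0,0,0]},{"offset":[-0.05,0,-1.9],"rot":[0,0,0]},{"offset":[-0.05,0,-2.1],"rot":[0,0,0]},{"offset":[-0.05,0,-2.1],"rot":[0,0,0]},{"offset":[-0.05,0,-2.1],"rot":[0,0,0]}]'

```text
time: 48.7
position: [0.6637, 0.2209, 0.0713]
tool_rot: [0.015, 1.0, -0.0, 0.001]
ft_force: [-2.7, -2.7, 13.5]
grip_width: 0.0005
grip_force: 6.5
```

Call:
apply_moves --series '[{"offset":[0,0,2],"rot":[0,0,0]},{"offset":[0,0,6],"rot":[0,0,0]},{"offset":[0,0,10],"rot":[0,0,0]},{"offset":[0,0,14],"rot":[0,0,0]},{"offset":[2,-16,19],"rot":[0,0,0]},{"offset":[2,-16,19],"rot":[0,0,0]},{"offset":[2,-16,19],"rot":[0,0,0]},{"offset":[2,-16,19],"rot":[0,0,0]},{"offset":[2,-16,19],"rot":[0,0,0]},{"offset":[2,-16,19],"rot":[0,0,0]}]'

```text
time: 49.7
position: [0.682, 0.062, 0.2574]
tool_rot: [0.015, 1.0, 0.001, -0.001]
ft_force: [-0.4, 0.9, -0.7]
grip_width: 0.0005
grip_force: 0.0
```

```bash
python3 - <<'E'
from h import *
o=get_obs();print(o['time'],o['position'],o['ft_force'])
im=vision.camera('wrist');cv2.imwrite('pics/w13.png',im[:,:,::-1])
E
```

```text
49.7 [0.68199119 0.06197782 0.25738294] [-0.39866176  0.89239996 -0.72877233]
```

View pics/w13.png

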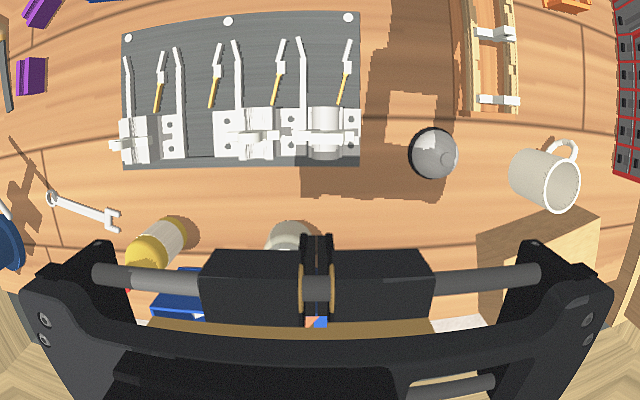

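The picture shows the leaves standing on the three dies at about (135,145), (255,140) and (330,138). The other two leaves still hang in the rack at (495,33) and (495,98), and the bell at (433,153) is free.

```bash
python3 -c "
from rig import hand_in
print(hand_in())"
```

```text
the job is handed in; nothing more can be done
None
```

The job is handed in at about 50 s, with no verdict returned: all three dies (ridge 16, groove 12, groove 8) are home with the catches back, their leaves stand seated, the two spare leaves hang in the rack, and the bell was rung and let go.

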